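Refit the steady bar and keyed crank shaft of a sample mill

ROBOT

A 6-joint arm with a two-finger parallel gripper is mounted at the origin on the work surface. World frame = base frame: x ahead of the robot, y to its left, z up, the work surface at z = 0. Lengths are in m, angles in degrees, forces in N, time in s.
With the tool pointing down it reaches from about 0.4 to 0.925 m from the base axis. Payload 3.4 kg.
Tool frame: the origin (TCP) lies at the very end of the fingers, on their centre line; the grasp point (between the pads) lies r.grip_depth behind it (r.grip_depth is the distance from the TCP to the grasp point, in m); z points along the fingers, y is the direction in which the jaws open and shut (so a half turn about z gives the same grasp; the last joint's range is limited). The gripper opens to 85 mm and grips with 20 to 120 N. Pads are 22 mm wide; open, the fingers measure 114 mm over their backs; the gripper's body (76 mm by 85 mm) begins 54 mm behind the grasp point. The pads swing forward as they close: fully open they stand 13 mm farther back than shut.
Start: joints at [73.023, 17.578, 86.31, -0, 76.112, -4.211], TCP at [0.127, 0.561, 0.231] pointing down, gripper open.
Joint ranges: [-179.03, 179.03], [-60, 130.46], [8.19, 133.38], [-81.62, 261.62], [5.75, 156.47], [-153.77, 153.77]. Speed limits (degrees/s): [147.25, 147.25, 180, 180, 180, 180].

INTERFACE

Orientations are given as [roll, pitch, yaw] about the fixed x, y, z axes, in that order (R = Rz(yaw) Ry(pitch) Rx(roll)).
In Python, from rig import r gives the robot as it stands.
- The arm moves only by the tool play_rows, never from a script. Its argument "steps" is a list of rows, each a list of 7 numbers: the shift along the tool's x, y, z scaled (see below), then the turn, a rotation vector about the tool's x, y, z scaled (see below), then the closure in counts, from 0 (fully open) to 255 (shut). A call has 1 to 5 rows; each row is the pose to reach, as a shift and turn from the pose commanded when the call began, along the tool's axes at that moment, turning the shorter way round; what a row does not reach only later rows make up. The controller multiplies each number of a shift by 200 mm and each number of a turn by 180 degrees. A row lasts 1/10 s, in which the tool goes at most 50 mm and 8.59 degrees, less where a joint would pass 70% of its speed; a pose out of reach is approached as far as the arm can. A call with a number of a shift or a turn outside -1 to 1 is refused whole. A call with a gripper value outside its range is refused whole. The fingers move at their own pace and stop on an object; "squeeze" is the grip in N (left out, the last holds). Time passes only in rows, so rows that repeat a pose let the fingers close. It gives the time, the measured TCP pose, the force and the opening at its end, in the units of the state.
- r.get_obs(): the state, without advancing time (a new reading comes with each control period).
- r.capture(name): name is "scene" or "top" or "wrist"; returns (picture, depth): 420x560x3 uint8, red, green, blue; 420x560 float32, m along the optical axis (not along the pixel's ray), 0 where there is no reading.
- r.camera_params(name): a dict with "mtx" (3x3 intrinsics, pixels), "origin" and "attitude" of the camera in the world; the wrist camera has in their place "tool_from_camera" (4x4, takes a point from camera to tool coordinates, whose origin is the TCP and whose axes are the flange's). Camera axes: x right, y up, looking along -z (the intrinsics and any distortion apply to the point x, -y, -z); pixel columns grow to the right and rows downward; lengths in m; the calibration is good to about 2 mm. A picture is of the moment at which its call begins: read the wrist's pose just before it. camera_params takes no time and is no camera call.
- r.sign_off(): hands the job in, once; it reports no verdict.
The state is a dict: "clock": time; "joints": joint angles; "joint_velocities": joint speeds; "effort": joint torques, N m; "position": TCP position; "orientation": TCP orientation; "force": force on the tool from outside, world axes, zero at the start; "wrist_torque": the same for the moment, N m; "opening": finger opening in m.
Only numpy, scipy, OpenCV 4.12 (cv2) and the standard library are available. Lean on these libraries where they do the work, as an engineer would, in place of code of your own. Each camera call takes 0.05 s, during which the arm holds its last target.

TASK

The bench sample mill has been cleaned and is to go back together: take the steel bar from the sheet pan and lower it across the mill, an end in each of the two pockets, without dropping it in. Then lift the crank shaft out of the wooden stand, pass it down through the bar's eye into the hub, turn it until the key slips into the keyway, and push on against the burr spring until the flange under the crank sits on the bar. Finish still gripping the crank and pressing it down there, as a colleague will then fix the bar; leave the rock, the wooden spatula, the jar and the brass sieve where they are.

Things in the scene. Friction and masses are not known exactly. Their poses are not given: they have to be found in the camera images.
- mill: Grey hand mill fixed to the bench: plinth 150 x 150 x 44 mm, round open aluminium hopper (radius 83, rim 96 mm above the bench), and two posts at x = +94 and -94 mm of its frame, each ending in a pocket for the bar, which goes along the mill's x. Nothing of it is higher than 153 mm. Origin: centre of its underside, on the hub's axis, z up.
- mill_seat (a point): Point midway between the two pockets, at the height of their floors (133 mm above the bench), straight over the hub; axes as the mill. The pockets together take a length of 194 mm along x and a width of 28 mm along y; walls 10 to 12 mm high, then flared for 7 mm. The bar lies right with bar_eye 9 mm above this point and its length along x, either end first.
- bar_eye (a point): Centre of the loose dark steel bar, half-way up its middle block; 0.32 kg, flat in the pan. 190 mm long along its x; ends 24 wide, 12 thick; in the middle a square block 54 x 54 mm, 18 thick (underside level with the ends) with an upright through hole of 38 mm (the eye). Grip the block across its y faces (54 mm). z up.
- pan: Aluminium sheet pan fixed to the bench, 340 (x) x 240 (y) mm, walls 25 mm high, floor 3 mm thick; origin under its centre. The bar, the rock and the wooden spatula lie in it.
- stand: Wooden stand fixed to the bench, 100 (x) x 150 (y) mm; its top board, 18 mm thick with its upper face 106 mm above the bench, has a 41 mm hole at the centre in which the crank shaft hangs by its flange; origin under its centre.
- crank_grip (a point): Centre of the square boss on the loose crank shaft's axis: dark steel, 26 x 26, 50 mm high, on the flange; grip it across its y faces. x points along the crank arm and to the key, z up along the shaft. The arm (14 wide, 8 thick, 5 mm below this point) ends at x = 90 mm in an upright wooden knob, 22 mm thick, top 35 mm above this point. Whole: 0.4 to 0.6 kg.
- crank_tip (a point): Lower end of the crank shaft, 131 mm below crank_grip, same axes. Up from it (mm): nose 12 to 20 diameter over 8; shaft 20; key on the +x side from 12 to 42, 6 wide (4 wide for the first 4), out to 14 from the axis; collar 30 diameter, 42 to 50; shaft 20; journal 34 diameter, tapering in from 69, up to 99; flange 50 diameter, 99 to 106; boss.
- hub_mouth (a point): Centre of the steel hub's upper face, 98 mm above the bench unpressed; z up, x points to the keyway. Hub 44 mm diameter, bore 22, keyway 8 wide, out to 15.9 from the axis. Home: collar on this face, tip 42 below it. A key not over the keyway stops with the tip 12 below. Flange meets the laid bar (top 151 mm above the bench) at 4 mm of spring.
- rotor (a joint): Angle of the hub in the mill (rad), anticlockwise from above: the keyway points this far from the mill's x axis. It turns stiffly (0.5 N m), and stays still under a key that merely rubs on its face.
- burr_spring (a joint): How far the hub is pressed down against the burr spring (m): 0 out, stop at 0.006. The spring takes 16 N to start moving and 24 N at 0.004, of which the weight of hub and crank gives about 9 N.
- rock: Brownish lump of rock about 36 x 30 mm, 30 high, loose in the pan; leave alone. Origin under its centre.
- spatula: Flat wooden spatula 130 x 14 x 5 mm, loose in the pan; leave alone. Origin under its centre, x along it.
- jar: Glass sample jar, 60 mm across, 75 high, standing on the bench; leave alone. Origin under its centre.
- sieve: Small brass sieve, round, 100 mm across, 40 high, on the bench; leave alone. Origin under its centre.
Things that resemble listed ones, but are neither listed nor needed, are in the scene too. Of the things shaped like the part that bears bar_eye, the dark steel one is meant. Leave any pink look-alike of the part that bears crank_grip alone.

How it is judged (in metres and radians):
On the way, in this order (a step that is already met when the one before it is completed fails the run):
1. the bar lies across the mill with an end in each pocket, let go (x of bar_eye in the frame of mill_seat between -0.004 and 0.004 m and y of bar_eye in the frame of mill_seat between -0.004 and 0.004 m and z of bar_eye in the frame of mill_seat between 0.006 and 0.012 m and angle between the x axis of bar_eye and the x axis of mill_seat, either way round below 0.07 rad and angle between bar_eye's own z axis and vertical below 0.05 rad and contact force between the fingers and bar below 0.3 N and linear speed of bar below 0.02 m/s), for 0.2 s.
2. the key has slipped into the keyway and the shaft's collar is on the hub (z of crank_tip in the frame of hub_mouth below -0.038 m and horizontal distance between crank_tip and hub_mouth below 0.004 m and angle between the x axis of crank_tip and the x axis of hub_mouth, either way round below 0.2 rad and angle between crank_tip's own z axis and vertical below 0.06 rad), for 0.1 s.
At the end, for the whole second after the job is handed in: Bar in both pockets (eye within 4 mm each way, 3 mm in height, 0.07 rad); shaft in the hub, key in keyway (tip at least 38 mm deep, within 4 mm of the axis, tilt under 0.06 rad); robot still gripping the crank at rest, burr spring held in by over 2.5 mm (flange on bar: 4 mm) (all of step 2 and x of bar_eye in the frame of mill_seat between -0.004 and 0.004 m and y of bar_eye in the frame of mill_seat between -0.004 and 0.004 m and z of bar_eye in the frame of mill_seat between 0.006 and 0.012 m and angle between the x axis of bar_eye and the x axis of mill_seat, either way round below 0.07 rad and angle between bar_eye's own z axis and vertical below 0.05 rad and value of joint burr_spring above 0.0025 m and contact force between the fingers and crank above 2 N and linear speed of crank below 0.02 m/s); the arm keeps its last pose, push and grip.
It fails at once if the bar is dropped: let go over the mill more than 25 mm above its place (horizontal distance between bar_eye and mill_seat below 0.12 m and z of bar_eye in the frame of mill_seat above 0.034 m and contact force between the fingers and bar below 0.05 N).
It fails at once if the rock is shifted by more than 30 mm (distance of rock from where it was at the start of the episode above 0.03 m).
It fails at once if the wooden spatula is shifted by more than 30 mm (distance of spatula from where it was at the start of the episode above 0.03 m).
It fails at once if the jar is shifted by more than 30 mm (distance of jar from where it was at the start of the episode above 0.03 m).
It fails at once if the brass sieve is shifted by more than 30 mm (distance of sieve from where it was at the start of the episode above 0.03 m).
It also fails if it takes over 72 s, if anything falls off the work surface, if the arm or the gripper's body presses on something with over 40 N, if the wrist force passes 120 N, or if a joint passes its speed limit or range.

## Working session

There is one attempt and no reset: what is moved stays moved. The work goes in short steps, Python scripts to look and compute and a tool call to move; the robot and the scene stay as the last step left them, time stands still between calls to the robot, and variables do not carry over. Pictures are saved under pics/ and viewed, and the job is handed in when it is done.

Besides the shell and the picture viewer there is one more tool, called after "Emit:" as name(argument=value, ...), one argument or row to a line, values as JSON. play_rows: Moves the arm, as the interface text tells. Its arguments: {"type":"object","properties":{"steps":{"type":"array","items":{"type":"array","items":{"type":"number"}}},"squeeze":{"type":"number"}},"required":["steps"]}

```bash
ls -la; mkdir -p pics; python3 - <<'E'
from rig import r
import cv2,json,numpy as np
np.set_printoptions(precision=4,suppress=True)
print(r.get_obs(), r.grip_depth)
for n in ["scene","top","wrist"]:
    p,d=r.capture(n); cv2.imwrite(f"pics/{n}0.png",cv2.cvtColor(p,cv2.COLOR_RGB2BGR)); np.save(f"pics/{n}0.npy",d)
    print(n,r.camera_params(n))
E
```

```text
total 12
drwxr-xr-x  3 agent agent 4096 Dec  7 13:49 .
drwxr-xr-x 23 root  root  4096 Dec  7 13:49 ..
drwxr-xr-x  2 agent agent 4096 Dec  7 13:49 pics
{'clock': 0.0, 'joints': array([73.0219, 17.6236, 86.383 ,  0.0017, 76.112 , -4.2118]), 'joint_velocities': array([ 0.0138, -0.0101, -0.0253,  0.0132,  0.0384, -0.0372]), 'effort': array([  0.0014, -45.7556, -25.1918,   0.0003,   0.0131,   0.    ]), 'position': array([0.1269, 0.5601, 0.2304]), 'orientation': array([-179.8818,   -0.0104,  167.2333]), 'force': array([ 0.7357,  0.4373, -0.0142]), 'wrist_torque': array([-0.0052,  0.0142,  0.0099]), 'opening': 0.08526655959350275} 0.0187
scene {'mtx': array([[541.0176,   0.    , 277.5774],
       [  0.    , 541.0176, 212.0115],
       [  0.    ,   0.    ,   1.    ]]), 'origin': array([0.973 , 0.9523, 1.3016]), 'attitude': array([ 39.2442,   0.0711, 150.6459])}
top {'mtx': array([[460.443 ,   0.    , 274.0511],
       [  0.    , 460.443 , 203.7875],
       [  0.    ,   0.    ,   1.    ]]), 'origin': array([0.4181, 0.0957, 1.4803]), 'attitude': array([  2.606 ,  -0.2315, -91.0005])}
wrist {'mtx': array([[351.9753,   0.    , 277.4528],
       [  0.    , 351.9753, 203.0807],
       [  0.    ,   0.    ,   1.    ]]), 'tool_from_camera': array([[ 0.0009,  0.9611,  0.2762,  0.0698],
       [ 1.    , -0.0009, -0.0003, -0.0001],
       [-0.0001,  0.2762, -0.9611, -0.1434],
       [ 0.    ,  0.    ,  0.    ,  1.    ]])}
```

View pics/scene0.png

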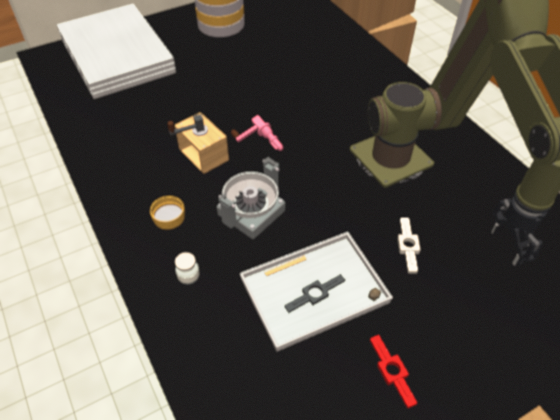

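View pics/top0.png

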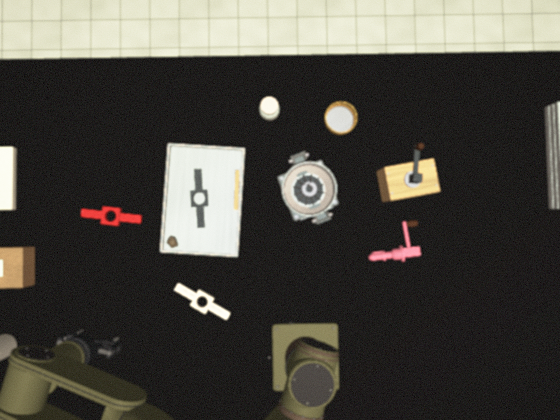

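View pics/wrist0.png

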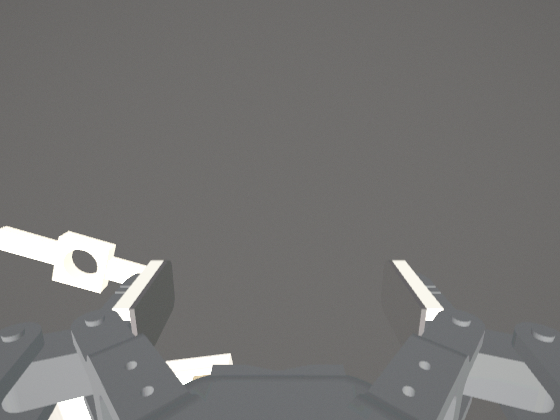

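The candidates for the bar in the top view are the dark steel bar in the pan at (199,198), the white bar at (202,301) and the red bar at (111,215). For the crank they are the dark one in the stand at (415,172) and the pink one at (400,252). I choose the dark steel bar and the dark crank, and I'll check both in close crops while I measure.

```bash
cat > h.py <<'E'
import numpy as np, cv2
from scipy.spatial.transform import Rotation as R
from rig import r
np.set_printoptions(precision=4,suppress=True)
F=np.diag([1,-1,-1.])
def pose(o): 
    T=np.eye(4); T[:3,:3]=R.from_euler('xyz',o['orientation'],degrees=True).as_matrix(); T[:3,3]=o['position']; return T
def cam(n,o=None):
    c=r.camera_params(n); T=np.eye(4)
    if n=='wrist': T=pose(o or r.get_obs())@c['tool_from_camera']
    else: T[:3,:3]=R.from_euler('xyz',c['attitude'],degrees=True).as_matrix(); T[:3,3]=c['origin']
    return c['mtx'],T
def rays(M,T,uv):
    uv=np.atleast_2d(uv).astype(float); d=np.c_[(uv[:,0]-M[0,2])/M[0,0],(uv[:,1]-M[1,2])/M[1,1],np.ones(len(uv))]
    return d@F@T[:3,:3].T
def onplane(MT,uv,z):
    M,T=MT; d=rays(M,T,uv); t=(z-T[2,3])/d[:,2]; return T[:3,3]+d*t[:,None]
def pts(MT,D):
    M,T=MT; v,u=np.mgrid[:D.shape[0],:D.shape[1]]; d=rays(M,T,np.c_[u.ravel(),v.ravel()]); P=T[:3,3]+d*D.ravel()[:,None]
    P=P.reshape(*D.shape,3); P[D==0]=np.nan; return P
def proj(MT,P):
    M,T=MT; p=(np.atleast_2d(P)-T[:3,3])@T[:3,:3]@F; q=p@M.T; return q[:,:2]/q[:,2:]
def crop(im,x0,y0,x1,y1,s,name):
    cv2.imwrite(name,cv2.resize(im[y0:y1,x0:x1],None,fx=s,fy=s,interpolation=cv2.INTER_CUBIC))
def tri(c1,uv1,c2,uv2):
    d1=rays(*c1,uv1)[0];d2=rays(*c2,uv2)[0];a=np.c_[d1,-d2];b=c2[1][:3,3]-c1[1][:3,3]
    s=np.linalg.lstsq(a,b,rcond=None)[0];p=c1[1][:3,3]+d1*s[0];q=c2[1][:3,3]+d2*s[1];return (p+q)/2,np.linalg.norm(p-q)
E
python3 - <<'E'
from h import *
t=cv2.imread('pics/top0.png'); crop(t,150,130,350,270,4,'pics/c1.png'); crop(t,350,90,460,270,3.3,'pics/c2.png')
D=np.load('pics/top0.npy'); C=cam('top'); P=pts(C,D)
for uv in [(120,150),(199,198),(199,180),(309,188),(415,178),(395,190),(269,105),(341,118),(178,242),(237,190),(300,157),(321,218),(210,170),(415,150),(420,146)]: print(uv,P[uv[1],uv[0]])
E
```

```text
(120, 150) [ 0.6684  0.5843 -0.0032]
(199, 198) [0.5079 0.3291 0.0037]
(199, 180) [0.5645 0.3264 0.0172]
(309, 188) [ 0.5298 -0.0203  0.0571]
(415, 178) [ 0.5455 -0.3185  0.1584]
(395, 190) [ 0.5155 -0.2737  0.1064]
(269, 105) [0.7878 0.0992 0.0729]
(341, 118) [ 0.7596 -0.1332  0.0034]
(178, 242) [0.3683 0.3972 0.0055]
(237, 190) [0.5315 0.2068 0.0039]
(300, 157) [nan nan nan]
(321, 218) [ 0.4353 -0.0474  0.1328]
(210, 170) [0.5976 0.2929 0.0031]
(415, 150) [ 0.6302 -0.3279  0.1368]
(420, 146) [ 0.6355 -0.3306  0.1747]
```

View pics/c1.png

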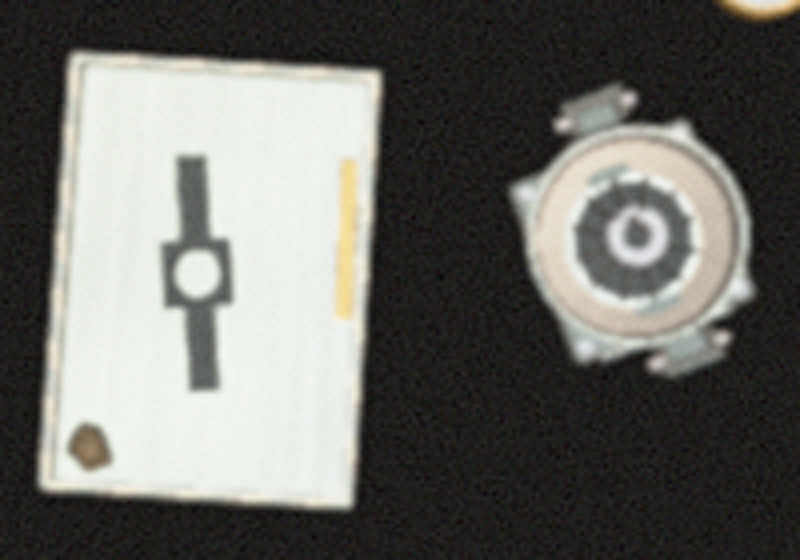

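View pics/c2.png

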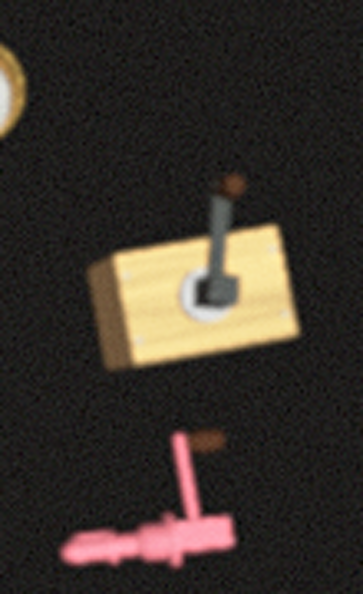

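The crops show the dark bar in the pan with its eye at about (199,198), near the rock at (172,242) and the spatula at (236,190). The mill hub is at (309,188) and its posts are at (299,156) and (322,218). The dark crank's boss is at about (415,178), with its arm pointing up the image. Next I'll measure these.

```bash
python3 - <<'E'
from h import *
t=cv2.imread('pics/top0.png'); D=np.load('pics/top0.npy'); C=cam('top'); P=pts(C,D)
g=cv2.cvtColor(t,cv2.COLOR_BGR2GRAY)
m=np.zeros_like(g); m[160:235,180:225]=(g[160:235,180:225]<140)*255
cs,h=cv2.findContours(m,cv2.RETR_EXTERNAL,cv2.CHAIN_APPROX_NONE); c=max(cs,key=cv2.contourArea)
q=onplane(C,c[:,0,:],0.018)[:,:2]; rc=cv2.minAreaRect((q*1000).astype(np.float32)); print('bar rect',rc)
hl=np.zeros_like(g); cv2.drawContours(hl,[c],-1,255,-1); hole=((hl>0)&(m==0)).astype(np.uint8); 
n,l,s,ce=cv2.connectedComponentsWithStats(hole); i=1+np.argmax(s[1:,4]); print('hole',ce[i],onplane(C,ce[i:i+1],0.012),s[i])
# line fit
[vx,vy,x,y]=cv2.fitLine((q*1000).astype(np.float32),cv2.DIST_L2,0,.01,.01).ravel(); print('yaw',np.degrees(np.arctan2(vy,vx)),x,y)
# mill posts
for (a,b,c_,d) in [(285,145,316,166),(305,205,338,228)]:
    Q=P[b:d,a:c_].reshape(-1,3); Q=Q[Q[:,2]>0.115]; print('post',len(Q),np.nanmedian(Q,0),Q.min(0),Q.max(0))
# hopper rim
Q=P[150:230,270:350].reshape(-1,3); k=(Q[:,2]>0.09)&(Q[:,2]<0.1); print('rim',cv2.fitEllipse((Q[k,:2]*1000).astype(np.float32)),k.sum())
# stand top
Q=P[150:210,370:445].reshape(-1,3); k=(Q[:,2]>0.1)&(Q[:,2]<0.112); print('stand',cv2.minAreaRect((Q[k,:2]*1000).astype(np.float32)))
k=(Q[:,2]>0.15)&(Q[:,0]<0.6); print('boss',np.nanmean(Q[k],0),k.sum(),Q[k].min(0),Q[k].max(0))
Q=P[135:160,405:435].reshape(-1,3); k=(Q[:,2]>0.15); print('knob',np.nanmean(Q[k],0),k.sum())
E
```

```text
bar rect ((507.271240234375, 326.876220703125), (50.82130432128906, 178.50802612304688), 89.46903228759766)
hole [198.9524 197.7937] [[0.5081 0.328  0.012 ]] [193 192  13  13 126]
yaw 2.8664498 506.93378 327.40854
post 147 [0.6139 0.0139 0.1403] [ 0.5973 -0.0136  0.1167] [0.6312 0.0433 0.159 ]
post 140 [ 0.4382 -0.0508  0.1409] [ 0.4208 -0.0794  0.1245] [ 0.4551 -0.0233  0.1556]
rim ((526.9761352539062, -18.88246726989746), (157.6750030517578, 159.51510620117188), 114.0767593383789) 356
stand ((549.0037841796875, -326.6692810058594), (100.3193130493164, 153.08053588867188), 9.306649208068848)
boss [ 0.5481 -0.3246  0.162 ] 91 [ 0.5361 -0.3385  0.1515] [ 0.5627 -0.3127  0.168 ]
knob [ 0.6369 -0.3318  0.1664] 48
```

```bash
cat >> h.py <<'E'
def go(p,yaw,n=None):
    "numbers for a straight move to p, pointing down at yaw"
    T=pose(r.get_obs()); d=T[:3,:3].T@(np.array(p)-T[:3,3]); 
    rv=R.from_matrix(T[:3,:3].T@R.from_euler('xyz',[180,0,yaw],degrees=True).as_matrix()).as_rotvec(degrees=True)
    k=max(np.ceil(np.linalg.norm(d)/.05),np.ceil(np.linalg.norm(rv)/8.59),1)
    print('go rows>=',k,'shift',(d/.2).round(4),'turn',(rv/180).round(4),'|d|',np.linalg.norm(d).round(4))
def snap(n,name):
    o=r.get_obs(); p,d=r.capture(n); cv2.imwrite(f'pics/{name}.png',cv2.cvtColor(p,cv2.COLOR_RGB2BGR)); np.save(f'pics/{name}.npy',d)
    C=cam(n,o); np.savez(f'pics/{name}_c.npz',M=C[0],T=C[1]); return cv2.cvtColor(p,cv2.COLOR_RGB2BGR),d,C
def load(name):
    z=np.load(f'pics/{name}_c.npz'); return cv2.imread(f'pics/{name}.png'),np.load(f'pics/{name}.npy'),(z['M'],z['T'])
E
python3 -c "
from h import *
go([.507,.328,.2],183)"
```

```text
go rows>= 9.0 shift [-2.11   -0.7124  0.1538] turn [-0.0005 -0.0001 -0.0876] |d| 0.4465
```

Emit:
play_rows(
  steps=[
    [-1, -0.337, 0.07, 0, 0, -0.0876, 0],
    [-1, -0.337, 0.07, 0, 0, -0.0876, 0],
    [-1, -0.337, 0.07, 0, 0, -0.0876, 0],
    [-1, -0.337, 0.07, 0, 0, -0.0876, 0],
    [-1, -0.337, 0.07, 0, 0, -0.0876, 0],
  ],
)

```text
clock: 0.65
position: [0.3105, 0.4481, 0.2167]
orientation: [-179.9, 0.0, -177.2]
force: [-0.9, 1.0, 0.6]
opening: 0.0851
```

```bash
python3 -c "
from h import *
go([.507,.328,.2],183)"
```

```text
go rows>= 5.0 shift [-0.9521 -0.6478  0.0856] turn [-0.0006  0.0003 -0.0011] |d| 0.231
```

Emit:
play_rows(
  steps=[
    [-0.952, -0.648, 0.0856, 0, 0, 0, 0],
    [-0.952, -0.648, 0.0856, 0, 0, 0, 0],
    [-0.952, -0.648, 0.0856, 0, 0, 0, 0],
    [-0.952, -0.648, 0.0856, 0, 0, 0, 0],
    [-0.952, -0.648, 0.0856, 0, 0, 0, 0],
  ],
)

```text
clock: 1.15
position: [0.5067, 0.3297, 0.1996]
orientation: [-180.0, 0.0, -177.1]
force: [-0.6, 0.5, -0.4]
opening: 0.0857
```

Emit:
play_rows(
  steps=[
    [0, 0, 0, 0, 0, 0, 0],
    [0, 0, 0, 0, 0, 0, 0],
  ],
)

```text
clock: 1.35
position: [0.5041, 0.3312, 0.1996]
orientation: [180.0, -0.1, -177.1]
force: [0.5, 0.6, -0.0]
opening: 0.0851
```

```bash
python3 -c "
from h import *
snap('wrist','w1'); print(r.get_obs()['position'],r.get_obs()['orientation'])"
```

```text
[0.5033 0.3317 0.1997] [ 179.9916   -0.0993 -177.0122]
```

View pics/w1.png

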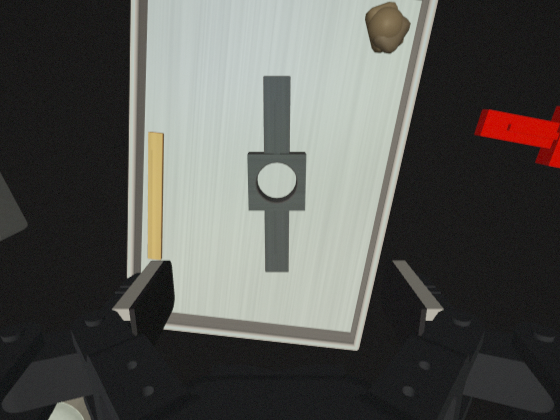

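The dark bar is under the tool. Its block spans about (248..305, 153..210) and the eye is at (277,180); the rock is at (387,27) and the spatula at (155,195), both clear. Next I'll measure the bar exactly.

```bash
python3 - <<'E'
from h import *
im,D,C=load('w1'); g=cv2.cvtColor(im,cv2.COLOR_BGR2GRAY); P=pts(C,D)
m=np.zeros_like(g); m[60:290,225:330]=(g[60:290,225:330]<120)*255
m=cv2.morphologyEx(m,cv2.MORPH_OPEN,np.ones((3,3)))
cs,_=cv2.findContours(m,cv2.RETR_CCOMP,cv2.CHAIN_APPROX_NONE)
for c in cs:
    if cv2.contourArea(c)<300: continue
    for z in (0.015,0.021):
        q=(onplane(C,c[:,0,:],z)[:,:2]*1000).astype(np.float32); print(z,len(c),cv2.minAreaRect(q),cv2.fitLine(q,cv2.DIST_L2,0,.01,.01).ravel())
    if cv2.contourArea(c)<3000: print('eye ellipse',cv2.fitEllipse(c),[cv2.minEnclosingCircle((onplane(C,c[:,0,:],z)[:,:2]*1000).astype(np.float32)) for z in (.003,.021)])
print(P[181,254],P[181,300],P[100,277],P[250,277],P[120,220])
# edges of block rows at y mid, each side arm
for rows in [(165,200),(90,140),(220,262)]:
    L=[];Rr=[]
    for y in range(*rows):
        x=np.where(m[y,225:330])[0]+225; L.append((x[0]-.5,y)); Rr.append((x[-1]+.5,y))
    z=.021 if rows[0]==165 else .015
    a=onplane(C,L,z);b=onplane(C,Rr,z); c=(a+b)/2; print(rows,c.mean(0),np.linalg.norm((a-b)[:,:2],axis=1).mean(), np.degrees(np.polyfit(a[:,0],a[:,1],1)[0]),np.degrees(np.polyfit(b[:,0],b[:,1],1)[0]))
E
```

```text
0.015 493 ((506.350341796875, 330.2275695800781), (188.82089233398438, 54.35324478149414), 2.3140974044799805) [  0.9987   0.0505 502.0591 330.0344]
0.021 493 ((505.0377197265625, 330.17828369140625), (185.3677520751953, 53.35923385620117), 2.3140523433685303) [  0.9987   0.0505 500.825  329.9886]
0.015 107 ((505.39398193359375, 330.0342102050781), (36.682525634765625, 36.07154083251953), 47.94123458862305) [  0.0964   0.9953 505.238  330.127 ]
0.021 107 ((504.0987854003906, 329.9884033203125), (36.01166534423828, 35.41183853149414), 47.94140625) [  0.0963   0.9954 503.9457 330.0794]
eye ellipse ((276.458251953125, 179.6892547607422), (36.59579086303711, 39.327293395996094), 90.1133804321289) [((507.224609375, 330.33892822265625), 19.871028900146484), ((503.3792419433594, 330.1902160644531), 18.8193302154541)]
[0.5054 0.3094 0.0239] [0.5039 0.3522 0.0209] [0.4324 0.327  0.0157] [0.5753 0.3343 0.0194] [0.4531 0.2743 0.0028]
(165, 200) [0.506  0.3301 0.021 ] 0.0535701347162255 3.0075610093701974 1.8340823386486926
(90, 140) [0.4451 0.3272 0.015 ] 0.023516800198681156 2.333308331516187 3.49811683818314
(220, 262) [0.5671 0.3334 0.015 ] 0.02389847690237301 2.378063559124538 2.775271822373531
```

```bash
python3 - <<'E'
from h import *
im,D,C=load('w1'); Tc=r.camera_params('wrist')['tool_from_camera']
P=pts((C[0],Tc),D)
for u,v in [(150,264),(168,264),(160,264),(168,300),(396,264),(400,270),(125,305),(135,330)]: print(u,v,P[v,u]*1000)
sub=P[255:335,100:180].reshape(-1,3); k=sub[:,2]<0.05; print(sub[k].max(0),sub[k].min(0))
go([.5058,.330,.05],183)
E
```

```text
150 264 [ 10.3097 -48.7322 -20.6232]
168 264 [  9.611  -42.3515 -19.1684]
160 264 [ 10.3862 -44.8577 -20.7733]
168 300 [ -4.8902 -42.9868 -21.1642]
396 264 [ 10.7012  44.9969 -21.2446]
400 270 [ 10.9395  44.6736 -26.6855]
125 305 [ 11.0351 -45.9569 -50.0153]
135 330 [  2.8238 -43.5736 -50.7412]
[ 0.0169 -0.032  -0.0133] [-0.0118 -0.0569 -0.0717]
go rows>= 3.0 shift [-0.0134 -0.0093  0.7487] turn [ 0.     -0.0006 -0.0001] |d| 0.1498
```

Emit:
play_rows(
  steps=[
    [-0.0134, -0.0093, 0.25, 0, 0, 0, 0],
    [-0.0134, -0.0093, 0.5, 0, 0, 0, 0],
    [-0.0134, -0.0093, 0.72, 0, 0, 0, 0],
    [-0.0134, -0.0093, 0.86, 0, 0, 0, 0],
    [-0.0134, -0.0093, 0.94, 0, 0, 0, 0],
  ],
)

```text
clock: 1.9
position: [0.5033, 0.33, 0.0095]
orientation: [-179.9, -0.3, -176.9]
force: [0.4, 0.3, 0.7]
opening: 0.085
```

Emit:
play_rows(
  steps=[
    [0, 0, 0, 0, 0, 0, 0],
    [0, 0, 0, 0, 0, 0, 0],
  ],
)

```text
clock: 2.1
position: [0.506, 0.3308, 0.0125]
orientation: [180.0, -0.0, -176.9]
force: [0.1, 0.8, 0.1]
opening: 0.0855
```

```bash
python3 -c "
from h import *
go([.5058,.330,.002],182.9)"
```

```text
go rows>= 1.0 shift [ 0.0013 -0.0039  0.0527] turn [ 0.     -0.0001  0.0011] |d| 0.0106
```

Emit:
play_rows(
  steps=[
    [0, -0.003, 0.03, 0, 0, 0, 0],
    [0, -0.003, 0.052, 0, 0, 0, 0],
    [0, -0.003, 0.052, 0, 0, 0, 120],
    [0, -0.003, 0.052, 0, 0, 0, 255],
    [0, -0.003, 0.052, 0, 0, 0, 255],
  ],
  squeeze=60,
)

```text
clock: 2.6
position: [0.5075, 0.3294, 0.0027]
orientation: [180.0, 0.1, -177.0]
force: [-0.7, 0.1, 4.4]
opening: 0.0523
```

Emit:
play_rows(
  steps=[
    [0, 0, 0, 0, 0, 0, 255],
    [0, 0, 0, 0, 0, 0, 255],
    [0, 0, 0, 0, 0, 0, 255],
    [0, 0, 0, 0, 0, 0, 255],
  ],
  squeeze=60,
)

```text
clock: 3.0
position: [0.5075, 0.3294, 0.0027]
orientation: [180.0, 0.1, -177.0]
force: [-0.4, 0.9, 5.2]
opening: 0.0527
```

Emit:
play_rows(
  steps=[
    [0, 0, -0.05, 0, 0, 0, 255],
    [0, 0, -0.15, 0, 0, 0, 255],
    [0, 0, -0.3, 0, 0, 0, 255],
    [0, 0, -0.5, 0, 0, 0, 255],
    [0, 0, -0.7, 0, 0, 0, 255],
  ],
)

```text
clock: 3.5
position: [0.5059, 0.3283, 0.1423]
orientation: [-179.9, -0.2, -177.0]
force: [1.3, 0.2, -3.3]
opening: 0.0523
```

Emit:
play_rows(
  steps=[
    [0, 0, -0.1, 0, 0, 0, 255],
    [0, 0, -0.15, 0, 0, 0, 255],
    [0, 0, -0.2, 0, 0, 0, 255],
    [0, 0, -0.2, 0, 0, 0, 255],
  ],
)

```text
clock: 3.9
position: [0.507, 0.329, 0.1821]
orientation: [180.0, 0.0, -177.0]
force: [-0.0, 0.2, -3.3]
opening: 0.0524
```

```bash
python3 -c "
from h import *
snap('wrist','w2');print(r.get_obs()['position'],r.get_obs()['orientation'],r.get_obs()['force'],r.get_obs()['opening'])
go([.49,0.03,.26],200.2)"
```

```text
[0.5065 0.3288 0.1811] [-179.9658   -0.064  -176.9996] [ 0.4795  0.1163 -3.2762] 0.05268585437726488
go rows>= 7.0 shift [ 0.1613 -1.4879 -0.3935] turn [-0.0001 -0.0004 -0.0956] |d| 0.3095
```

View pics/w2.png

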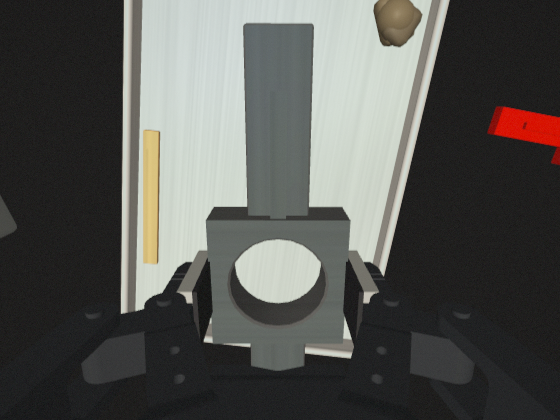

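The bar is held level, with the block at the centre and the eye at about (278,280). I'll hover beside the mill next, so that the wrist camera sees it past the bar.

```bash
python3 - <<'E'
from h import *
im,D,C=load('w2'); Tc=r.camera_params('wrist')['tool_from_camera']
P=pts((C[0],Tc),D)
for u,v in [(225,280),(335,280),(225,240),(335,240),(278,335),(278,228),(250,50),(305,50),(278,100),(278,200)]: print(u,v,P[v,u]*1000)
g=cv2.cvtColor(im,cv2.COLOR_BGR2GRAY)
cv2.imwrite('pics/w2g.png',cv2.resize(im[200:380,190:370],None,fx=3,fy=3))
go([.527,.10,.26],183)
E
```

```text
225 280 [  2.435  -20.6999 -18.5542]
335 280 [  2.7388  22.529  -19.0395]
225 240 [ 19.4205 -19.986  -18.7672]
335 240 [ 19.4813  21.7922 -18.8187]
278 335 [-22.6243   0.2049 -18.7904]
278 228 [ 24.5419   0.1403 -19.4801]
250 50 [ 86.9301  -9.5218 -13.1038]
305 50 [ 86.8628   9.2631 -13.7466]
278 100 [ 70.4876   0.0813 -17.3662]
278 200 [ 34.8023   0.1295 -17.299 ]
go rows>= 5.0 shift [-0.0418 -1.1481 -0.3939] turn [-0.0002 -0.0004  0.    ] |d| 0.2429
```

View pics/w2g.png

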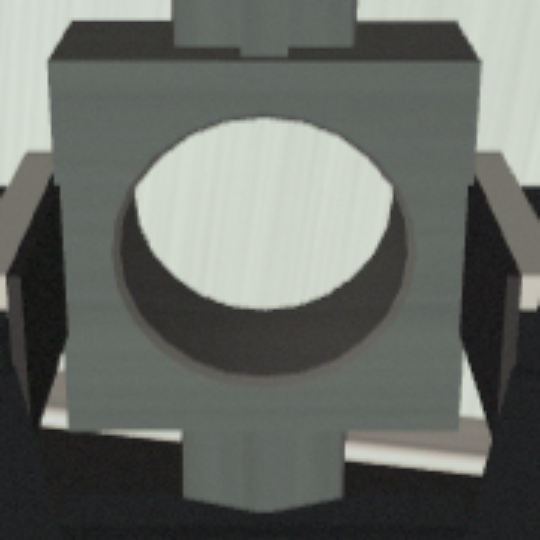

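```bash
python3 - <<'E'
from h import *
im,D,C=load('w2'); Tc=r.camera_params('wrist')['tool_from_camera']
print(onplane((C[0],Tc),[(206.5,220),(350,220),(212.5,343),(343.5,343),(278,220),(278,343),(244,24),(313,24)],-.0188)*1000)
print(onplane((C[0],Tc),[(244,24),(313,24)],-.0128)*1000)
E
```

```text
[[ 27.4414 -26.5682 -18.8   ]
 [ 27.4923  27.0286 -18.8   ]
 [-26.5233 -27.0278 -18.8   ]
 [-26.4694  27.4469 -18.8   ]
 [ 27.4668   0.1373 -18.8   ]
 [-26.4963   0.2101 -18.8   ]
 [ 93.9093 -10.8785 -18.8   ]
 [ 93.9293  11.2951 -18.8   ]]
[[ 95.0681 -11.3978 -12.8   ]
 [ 95.089   11.8435 -12.8   ]]
```

Emit:
play_rows(
  steps=[
    [-0.04, -0.15, -0.2, 0, 0, 0, 255],
    [-0.04, -0.4, -0.39, 0, 0, 0, 255],
    [-0.04, -0.65, -0.39, 0, 0, 0, 255],
    [-0.04, -0.88, -0.39, 0, 0, 0, 255],
    [-0.04, -1, -0.39, 0, 0, 0, 255],
  ],
)

```text
clock: 4.45
position: [0.5245, 0.1265, 0.2585]
orientation: [-179.9, -0.2, -177.1]
force: [0.1, 0.5, -2.5]
opening: 0.0525
```

Emit:
play_rows(
  steps=[
    [0, -0.1, 0, 0, 0, 0, 255],
    [0, -0.148, 0, 0, 0, 0, 255],
    [0, -0.148, 0, 0, 0, 0, 255],
    [0, -0.148, 0, 0, 0, 0, 255],
  ],
)

```text
clock: 4.85
position: [0.5267, 0.101, 0.259]
orientation: [180.0, -0.1, -177.0]
force: [0.8, -0.3, -3.2]
opening: 0.0525
```

```bash
python3 -c "
from h import *
snap('wrist','w3');print(r.get_obs()['position'],r.get_obs()['orientation'],r.get_obs()['force'],r.get_obs()['opening'])
snap('scene','s3')"
```

```text
[0.5268 0.1013 0.2592] [ 179.9557   -0.065  -176.9531] [ 0.0321  0.3486 -3.2995] 0.05254099704447608
```

View pics/w3.png

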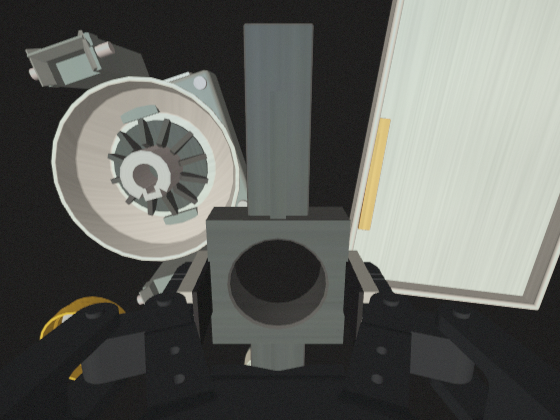

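The wrist view shows the hub at about (145,172) with its keyway notch near (153,193), one post's pocket at about (75,65), and the hopper rim. I'll measure these.

```bash
python3 - <<'E'
from h import *
im,D,C=load('w3'); cv2.imwrite('pics/w3a.png',cv2.resize(im[20:230,20:250],None,fx=3.4,fy=2.8,interpolation=cv2.INTER_CUBIC)); crop(im,100,130,200,230,6,'pics/w3b.png')
s,_,_=load('s3'); crop(s,200,140,310,250,5,'pics/s3a.png')
P=pts(C,D)
for u,v in [(145,160),(130,180),(75,65),(40,72),(105,48),(60,110),(70,160)]: print(u,v,P[v,u])
Q=P[20:270,20:250].reshape(-1,3)
k=(Q[:,2]>.120)&(Q[:,1]<.06); print('post',k.sum(),np.nanmean(Q[k],0),Q[k].min(0),Q[k].max(0)); 
for a,b in [(.135,.142),(.148,.16)]:
  kk=k&(Q[:,2]>a)&(Q[:,2]<b); print(a,kk.sum(),cv2.minAreaRect((Q[kk][:,:2]*1000).astype(np.float32)))
E
```

```text
145 160 [ 0.5112 -0.0148  0.0987]
130 180 [ 0.5296 -0.0287  0.0991]
75 65 [ 0.4391 -0.0487  0.1331]
40 72 [ 0.446  -0.0634  0.1503]
105 48 [ 0.4277 -0.0222  0.1421]
60 110 [ 0.4779 -0.1421  0.0001]
70 160 [ 0.5184 -0.0912  0.0789]
post 3442 [ 0.4382 -0.0463  0.1414] [ 0.4191 -0.077   0.1201] [0.6029 0.0169 0.1544]
0.135 671 ((440.1322326660156, -46.381385803222656), (22.4925479888916, 60.840667724609375), 28.482173919677734)
0.148 988 ((436.95391845703125, -47.89340591430664), (24.312070846557617, 41.96970748901367), 20.036787033081055)
```

View pics/w3a.png

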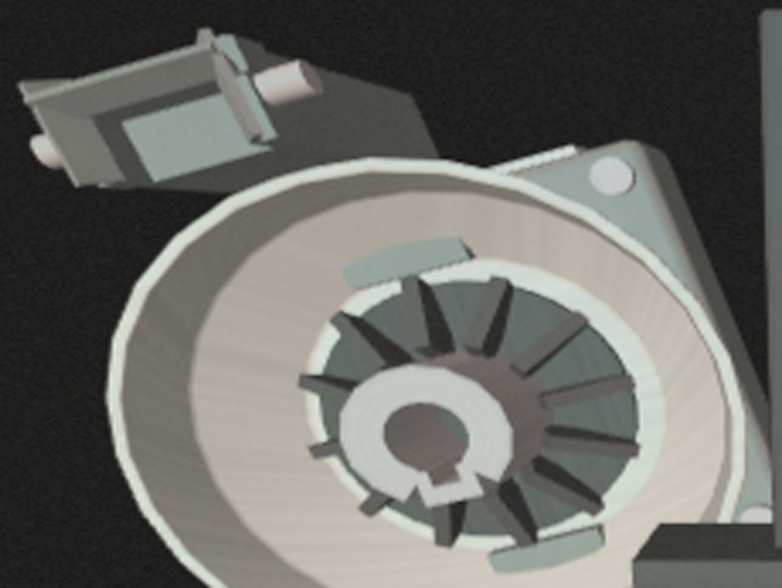

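View pics/w3b.png

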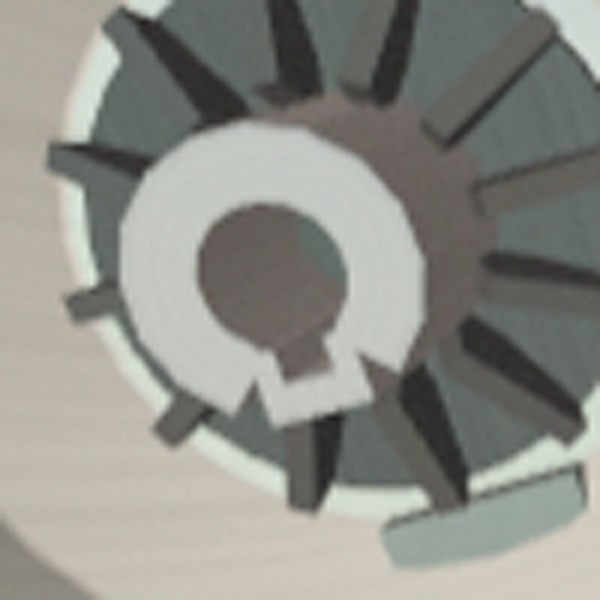

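View pics/s3a.png

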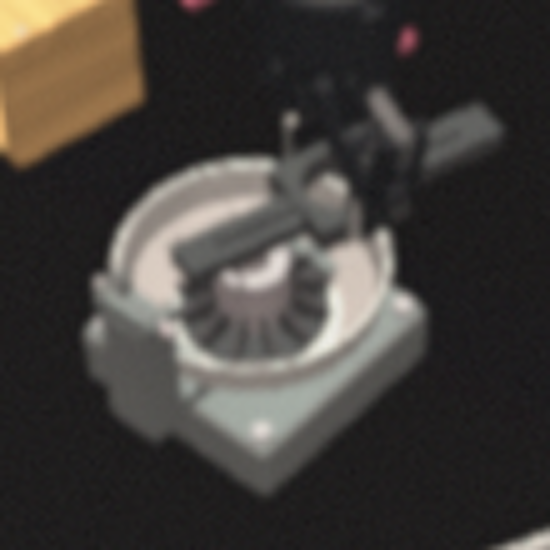

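```bash
python3 - <<'E'
from h import *
im,D,C=load('w3')
g=cv2.cvtColor(im,cv2.COLOR_BGR2GRAY)
# bore/hub: bright face mask
hsv=cv2.cvtColor(im,cv2.COLOR_BGR2HSV); P=pts(C,D)
m=((P[...,2]>.0945)&(P[...,2]<.1025)).astype(np.uint8); m[:,:118]=0;m[:148]=0;m[205:]=0;m[:,175:]=0
c=max(cv2.findContours(m,cv2.RETR_EXTERNAL,cv2.CHAIN_APPROX_NONE)[0],key=cv2.contourArea)
q=(onplane(C,c[:,0],.098)[:,:2]*1000).astype(np.float32); print('hub',len(c),cv2.minEnclosingCircle(q),cv2.fitEllipse(q))
f=lambda L:np.array([(a/6+100-.5+.08,b/6+130-.5+.08) for a,b in L])
b=onplane(C,f([(197,272),(347,275),(265,203),(232,340),(335,225),(215,225)]),.098)[:,:2]*1000
A=np.c_[2*b,np.ones(len(b))]; s=np.linalg.lstsq(A,(b**2).sum(1),rcond=None)[0]; cen=s[:2]; print('bore',cen,np.sqrt(s[2]+cen@cen))
o=onplane(C,f([(120,270),(424,290),(272,122),(150,365),(165,165),(390,195)]),.098)[:,:2]*1000
A=np.c_[2*o,np.ones(len(o))]; s=np.linalg.lstsq(A,(o**2).sum(1),rcond=None)[0]; print('hubo',s[:2],np.sqrt(s[2]+s[:2]@s[:2]))
k=onplane(C,f([(308,374),(285,382),(331,366),(276,350),(325,335)]),.098)[:,:2]*1000; print('key',k-cen, np.degrees(np.arctan2(*(k[0]-cen)[::-1])))
# rim outer edge
mr=((P[...,2]>.091)&(P[...,2]<.102)); mr[:,245:]=0; Q=P[mr][:,:2]*1000; d=np.linalg.norm(Q-cen,axis=1); Q=Q[(d>70)&(d<95)]; print('rim',len(Q)); A=np.c_[2*Q,np.ones(len(Q))]; s=np.linalg.lstsq(A,(Q**2).sum(1),rcond=None)[0]; print(s[:2],np.sqrt(s[2]+s[:2]@s[:2]))
# pocket: floor quad
h=lambda L:np.array([(a/3.4+20-.35,b/2.8+20-.35) for a,b in L])
fl=onplane(C,h([(122,122),(222,95),(244,154),(160,182)]),.133)*1000; print(fl[:,:2]-cen, fl.mean(0)[:2]-cen)
E
```

```text
hub 156 ((524.6907348632812, -15.160700798034668), 23.23314666748047) ((524.686279296875, -15.411896705627441), (42.92824172973633, 45.319515228271484), 22.245622634887695)
bore [525.5128 -15.3315] 11.458045048214972
hubo [525.9046 -15.8679] 22.548064400116154
key [[14.1952  4.1301]
 [15.6077  0.6599]
 [12.7858  7.593 ]
 [10.7699 -0.4345]
 [ 8.0988  6.9074]] 16.222455366802638
rim 3843
[524.607  -14.8995] 79.98863835614868
[[-86.8364 -47.1826]
 [-94.3926 -25.58  ]
 [-80.4617 -22.2864]
 [-72.6232 -40.8203]] [-83.5785 -33.9673]
```

```bash
python3 -c "
from h import *
go([.5257,-.0165,.19],200.2)"
```

```text
go rows>= 3.0 shift [ 0.0371 -0.5888  0.3464] turn [ 0.0002 -0.0002 -0.0951] |d| 0.1368
```

Emit:
play_rows(
  steps=[
    [0.01, -0.15, 0, 0, 0, -0.03, 255],
    [0.03, -0.35, 0.05, 0, 0, -0.06, 255],
    [0.037, -0.5, 0.15, 0, 0, -0.095, 255],
    [0.037, -0.57, 0.28, 0, 0, -0.095, 255],
    [0.037, -0.589, 0.346, 0, 0, -0.095, 255],
  ],
)

```text
clock: 5.45
position: [0.5249, -0.0183, 0.1887]
orientation: [180.0, -0.1, -159.9]
force: [-0.6, 0.3, -2.9]
opening: 0.0523
```

Emit:
play_rows(
  steps=[
    [0, 0, 0, 0, 0, 0, 255],
    [0, 0, 0, 0, 0, 0, 255],
    [0, 0, 0, 0, 0, 0, 255],
  ],
)

```text
clock: 5.75
position: [0.5268, -0.0169, 0.1916]
orientation: [-180.0, 0.1, -159.8]
force: [0.4, 0.2, -2.9]
opening: 0.0526
```

```bash
python3 -c "
from h import *
snap('wrist','w4');print(r.get_obs()['position'],r.get_obs()['orientation'],r.get_obs()['force'],r.get_obs()['opening'])
a,_,_=snap('scene','s4');b,_,_=snap('top','t4'); crop(a,190,130,320,260,4,'pics/s4a.png'); crop(b,260,130,360,240,5,'pics/t4a.png')"
```

```text
[ 0.5268 -0.0169  0.1918] [-179.9483    0.1309 -159.818 ] [ 0.2794  0.3047 -3.3348] 0.05261591268909566
```

View pics/w4.png

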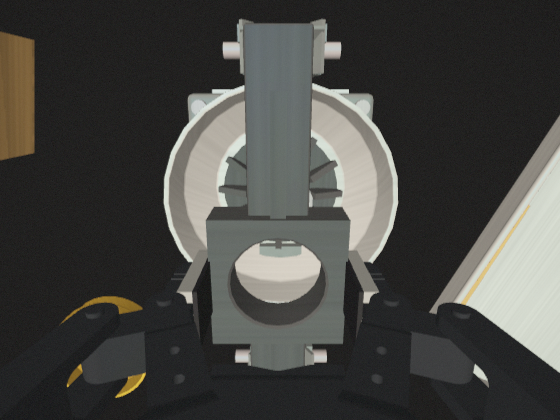

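View pics/s4a.png

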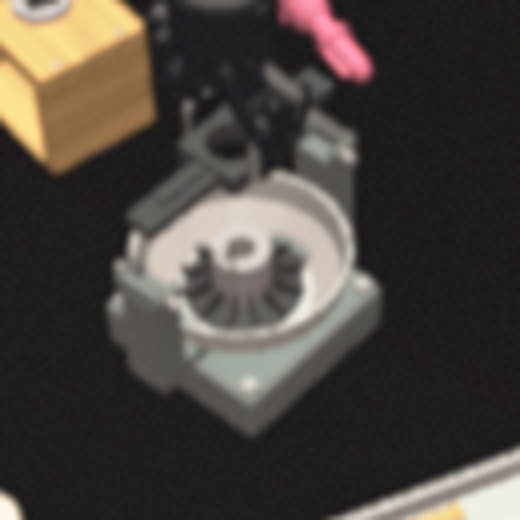

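View pics/t4a.png

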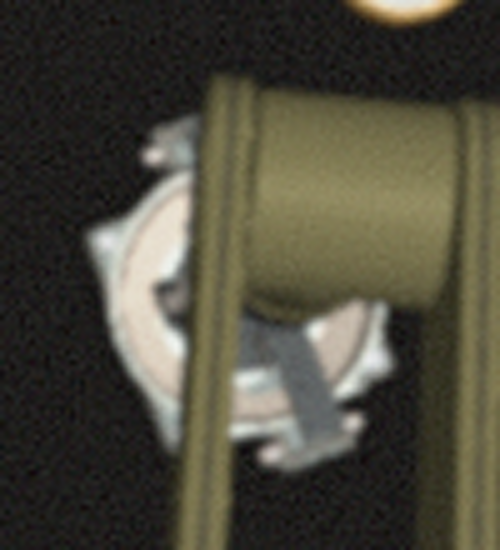

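The wrist view shows both post screws, the upper pair at about (232,50) and (332,50) and the lower pair at (242,355) and (320,355). The bar is close to centred between them. I'll get the exact residual from these pairs.

```bash
python3 - <<'E'
from h import *
im,D,C=load('w4'); Tc=r.camera_params('wrist')['tool_from_camera']; P=pts((C[0],Tc),D)
cv2.imwrite('pics/w4a.png',cv2.resize(im[10:110,200:360],None,fx=5,fy=5,interpolation=cv2.INTER_CUBIC)); cv2.imwrite('pics/w4b.png',cv2.resize(im[325:385,210:350],None,fx=5,fy=5,interpolation=cv2.INTER_CUBIC))
for u,v in [(228,50),(335,50),(238,354),(244,354),(317,354),(324,354)]: print(u,v,P[v,u]*1000)
for nm,(u0,u1,v0,v1) in {'UL':(222,240,38,62),'UR':(324,343,38,62),'LL':(232,252,345,366),'LR':(312,330,345,366)}.items():
    s=P[v0:v1,u0:u1].reshape(-1,3); g=cv2.cvtColor(im,cv2.COLOR_BGR2GRAY)[v0:v1,u0:u1]; m=(g>150); ys,xs=np.where(m); print(nm,m.sum(),xs.mean()+u0,ys.mean()+v0,xs.min()+u0,xs.max()+u0,np.nanmedian(s[m.ravel()],0)*1000)
# hopper rim circle in tool frame
W=pts(C,D); mr=(W[...,2]>.091)&(W[...,2]<.1015); mr[255:]=0; mr[:,245:315]=0;mr[:100]&=True; Q=P[mr][:,:2]*1000; d=np.linalg.norm(Q,axis=1); Q=Q[(d>65)&(d<95)]
A=np.c_[2*Q,np.ones(len(Q))]; s=np.linalg.lstsq(A,(Q**2).sum(1),rcond=None)[0]; print('rim tool',s[:2],np.sqrt(s[2]+s[:2]@s[:2]),len(Q))
E
```

```text
228 50 [ 95.0938 -25.1837  48.9318]
335 50 [95.318  29.0961 50.2725]
238 354 [-88.8356 -25.8656  50.9009]
244 354 [-88.6477 -21.9098  50.6762]
317 354 [-89.2185  25.9566  51.4404]
324 354 [-89.2974  30.5706  51.5433]
UL 242 231.24380165289256 49.18595041322314 223 239 [ 95.6122 -23.7742  50.1665]
UR 236 331.8220338983051 49.23728813559322 324 340 [95.5356 27.4179 49.9058]
LL 147 242.35374149659864 356.80272108843536 235 250 [-90.1795 -23.1517  50.6706]
LR 128 319.8046875 356.4921875 313 326 [-90.4054  27.8268  50.7038]
rim tool [1.9978 1.9858] 79.40522375484555 3585
```

View pics/w4a.png

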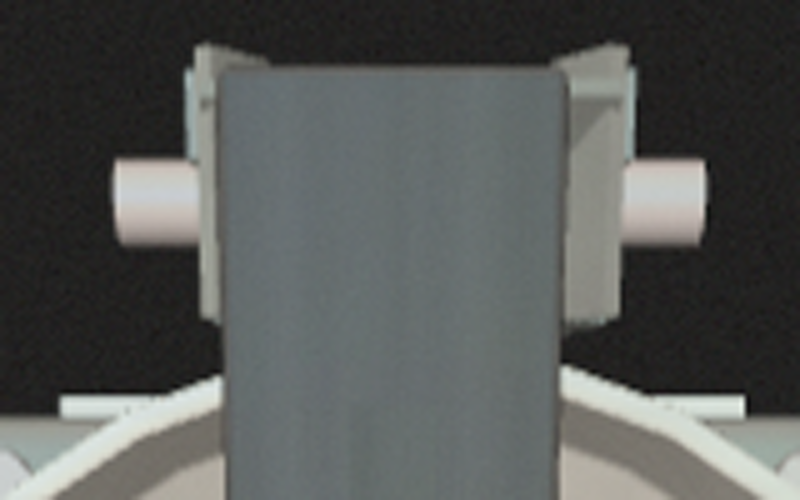

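View pics/w4b.png

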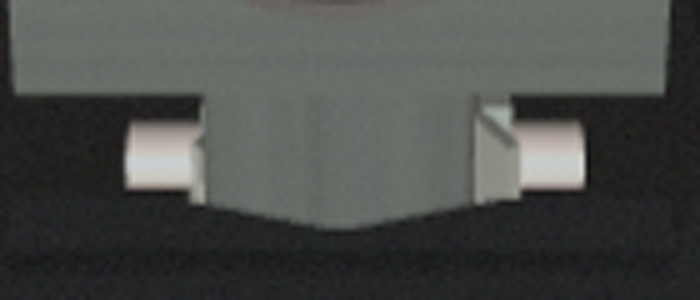

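Emit:
play_rows(
  steps=[
    [0.01, 0.0095, 0.05, 0, 0, 0.001, 255],
    [0.01, 0.0095, 0.1, 0, 0, 0.001, 255],
    [0.01, 0.0095, 0.15, 0, 0, 0.001, 255],
    [0.01, 0.0095, 0.15, 0, 0, 0.001, 255],
    [0.01, 0.0095, 0.15, 0, 0, 0.001, 255],
  ],
)

```text
clock: 6.4
position: [0.5228, -0.0167, 0.1599]
orientation: [180.0, -0.1, -160.1]
force: [0.4, -0.2, -4.0]
opening: 0.0527
```

```bash
python3 -c "
from h import *
im,D,C=snap('wrist','w5');o=r.get_obs();print(o['position'],o['orientation'],o['force'])
Tc=r.camera_params('wrist')['tool_from_camera']; P=pts((C[0],Tc),D)
a=onplane((C[0],Tc),[(0,0)],.02)
cv2.imwrite('pics/w5.png',im)
"
```

```text
[ 0.5233 -0.0168  0.1603] [ 179.9898   -0.0215 -160.0838] [-0.1402 -0.1336 -3.5939]
```

View pics/w5.png

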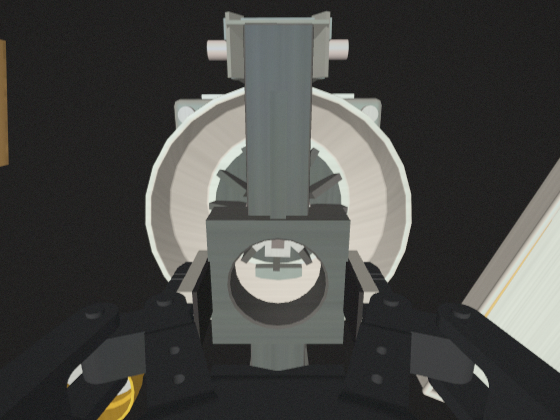

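```bash
python3 - <<'E'
from h import *
im,D,C=load('w5'); Tc=r.camera_params('wrist')['tool_from_camera']; P=pts((C[0],Tc),D)
for nm,(u0,u1,v0,v1) in {'UL':(205,226,36,62),'UR':(330,350,36,62)}.items():
    s=P[v0:v1,u0:u1].reshape(-1,3); g=cv2.cvtColor(im,cv2.COLOR_BGR2GRAY)[v0:v1,u0:u1]; m=(g>150); ys,xs=np.where(m); print(nm,m.sum(),xs.mean()+u0,ys.mean()+v0,np.nanmedian(s[m.ravel()],0)*1000)
W=pts(C,D); mr=(W[...,2]>.091)&(W[...,2]<.1015); mr[255:]=0; mr[:,245:315]=0; Q=P[mr][:,:2]*1000; d=np.linalg.norm(Q,axis=1); Q=Q[(d>65)&(d<95)]
A=np.c_[2*Q,np.ones(len(Q))]; s=np.linalg.lstsq(A,(Q**2).sum(1),rcond=None)[0]; print('rim tool',s[:2],np.sqrt(s[2]+s[:2]@s[:2]),len(Q))
cv2.imwrite('pics/w5a.png',cv2.resize(im[5:105,200:360],None,fx=5,fy=5,interpolation=cv2.INTER_CUBIC))
print(onplane((C[0],Tc),[(245,23),(278,23),(312,23)],-.0128)*1000)
E
```

```text
UL 320 216.35625 48.70625 [ 91.5247 -26.2123  18.6867]
UR 313 338.60063897763575 47.85303514376997 [91.8863 25.8176 18.7181]
rim tool [-1.7676  0.3534] 79.28896500066392 4156
[[ 95.4121 -11.0977 -12.8   ]
 [ 95.4218   0.0101 -12.8   ]
 [ 95.4318  11.4541 -12.8   ]]
```

View pics/w5a.png

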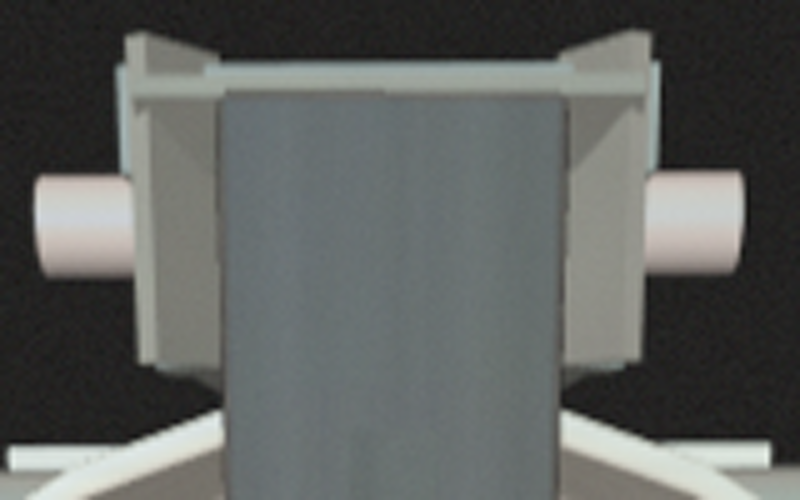

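Emit:
play_rows(
  steps=[
    [-0.011, 0, 0, 0, 0, 0, 255],
    [-0.011, 0, 0, 0, 0, 0, 255],
    [-0.011, 0, 0, 0, 0, 0, 255],
    [-0.011, 0, 0.03, 0, 0, 0, 255],
    [-0.011, 0, 0.03, 0, 0, 0, 255],
  ],
)

```text
clock: 6.95
position: [0.5246, -0.0159, 0.1538]
orientation: [180.0, -0.1, -160.1]
force: [0.2, 0.1, -3.5]
opening: 0.0521
```

```bash
cat > chk.py <<'E'
from h import *
import sys
im,D,C=snap('wrist',sys.argv[1]);o=r.get_obs();print(o['position'],o['orientation'],o['force'])
Tc=r.camera_params('wrist')['tool_from_camera']; P=pts((C[0],Tc),D)
for nm,(u0,u1,v0,v1) in {'UL':(195,228,20,70),'UR':(328,360,20,70)}.items():
    s=P[v0:v1,u0:u1].reshape(-1,3); g=cv2.cvtColor(im,cv2.COLOR_BGR2GRAY)[v0:v1,u0:u1]; m=(g>160); ys,xs=np.where(m); print(nm,m.sum(),xs.mean()+u0,ys.mean()+v0,np.nanmedian(s[m.ravel()],0)*1000)
W=pts(C,D); mr=(W[...,2]>.091)&(W[...,2]<.1015); mr[255:]=0; mr[:,245:315]=0; Q=P[mr][:,:2]*1000; d=np.linalg.norm(Q,axis=1); Q=Q[(d>65)&(d<95)]
A=np.c_[2*Q,np.ones(len(Q))]; s=np.linalg.lstsq(A,(Q**2).sum(1),rcond=None)[0]; print('rim tool',s[:2],np.sqrt(s[2]+s[:2]@s[:2]),len(Q))
E
python3 chk.py w6
```

```text
[ 0.5247 -0.0159  0.154 ] [ 179.9628   -0.0742 -160.0748] [-0.4607 -0.6227 -3.2714]
UL 425 215.92470588235295 40.762352941176474 [ 93.5033 -25.0636  12.2347]
UR 350 340.1657142857143 39.37428571428572 [94.2097 25.3316 12.6435]
rim tool [0.2563 0.1902] 79.2542423425508 4432
```

View pics/w6.png

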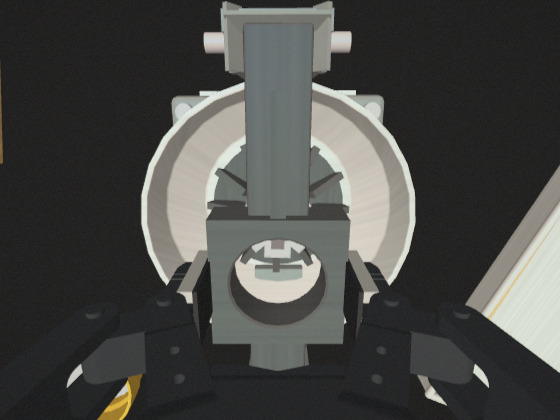

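The wrist view shows the bar over the pockets and centred on the rim (about 0.2 mm off). I'll lower it now.

Emit:
play_rows(
  steps=[
    [0, 0, 0.02, 0, 0, 0, 255],
    [0, 0, 0.04, 0, 0, 0, 255],
    [0, 0, 0.06, 0, 0, 0, 255],
    [0, 0, 0.08, 0, 0, 0, 255],
    [0, 0, 0.08, 0, 0, 0, 255],
  ],
)

```text
clock: 7.5
position: [0.5247, -0.0159, 0.1378]
orientation: [180.0, -0.1, -160.1]
force: [-0.0, -0.5, -3.3]
opening: 0.0526
```

Emit:
play_rows(
  steps=[
    [0, 0, 0.015, 0, 0, 0, 255],
    [0, 0, 0.025, 0, 0, 0, 255],
    [0, 0, 0.025, 0, 0, 0, 255],
  ],
)

```text
clock: 7.8
position: [0.5251, -0.0159, 0.1333]
orientation: [180.0, -0.0, -160.1]
force: [-0.1, -0.2, -3.0]
opening: 0.0526
```

Emit:
play_rows(
  steps=[
    [0, 0, 0.005, 0, 0, 0, 255],
    [0, 0, 0.009, 0, 0, 0, 255],
    [0, 0, 0.009, 0, 0, 0, 255],
  ],
)

```text
clock: 8.1
position: [0.5255, -0.016, 0.1327]
orientation: [-180.0, 0.0, -160.1]
force: [-2.0, -1.2, 5.2]
opening: 0.0525
```

It has touched down at the expected height (0.1327 against 0.132), so I'll open the fingers.

Emit:
play_rows(
  steps=[
    [0, 0, 0, 0, 0, 0, 60],
    [0, 0, 0, 0, 0, 0, 0],
    [0, 0, 0, 0, 0, 0, 0],
    [0, 0, 0, 0, 0, 0, 0],
  ],
  squeeze=20,
)

```text
clock: 8.5
position: [0.5255, -0.016, 0.1318]
orientation: [-180.0, 0.0, -160.1]
force: [0.0, -0.4, -0.2]
opening: 0.0857
```

Emit:
play_rows(
  steps=[
    [0, 0, -0.1, 0, 0, 0, 0],
    [0, 0, -0.3, 0, 0, 0, 0],
    [0, 0, -0.5, 0, 0, 0, 0],
    [0, 0, -0.7, 0, 0, 0, 0],
    [0, 0, -0.7, 0, 0, 0, 0],
  ],
)

```text
clock: 9.0
position: [0.5292, -0.0163, 0.278]
orientation: [-179.7, 0.6, -160.1]
force: [0.0, 0.0, 0.8]
opening: 0.0854
```

Emit:
play_rows(
  steps=[
    [0, 0, 0, 0, 0, 0, 0],
    [0, 0, 0, 0, 0, 0, 0],
  ],
)

```text
clock: 9.2
position: [0.5243, -0.0159, 0.2704]
orientation: [179.9, -0.1, -160.1]
force: [0.4, -0.5, -0.3]
opening: 0.0854
```

```bash
python3 -c "
from h import *
snap('wrist','w7');print(r.get_obs()['position'],r.get_obs()['orientation'],r.get_obs()['force'],r.get_obs()['opening'])
"
```

```text
[ 0.5241 -0.0158  0.27  ] [ 179.9116   -0.1818 -160.0761] [-0.015   0.3408 -0.0779] 0.08532041666729537
```

View pics/w7.png

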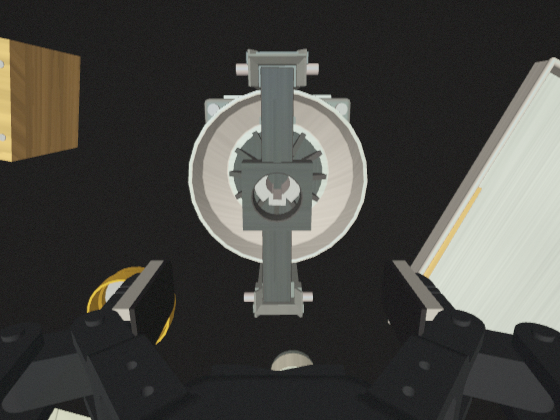

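The bar lies in both pockets, with its upper end at (277,75) and its lower end at (278,300). The hub and keyway show through the eye. I'll measure the eye, hub and keyway.

```bash
python3 - <<'E'
from h import *
im,D,C=load('w7'); crop(im,230,145,325,240,8,'pics/w7a.png'); Tc=r.camera_params('wrist')['tool_from_camera']; P=pts((C[0],Tc),D); W=pts(C,D)
for u,v in [(250,175),(302,175),(250,220),(302,220),(277,120),(277,270)]: print(u,v,W[v,u])
k=(W[...,2]>.146)&(W[...,2]<.156); k[:155]=0;k[235:]=0;k[:,:235]=0;k[:,320:]=0
c=max(cv2.findContours(k.astype(np.uint8),cv2.RETR_EXTERNAL,cv2.CHAIN_APPROX_NONE)[0],key=cv2.contourArea)
print('block',cv2.minAreaRect((onplane(C,c[:,0],.151)[:,:2]*1000).astype(np.float32)))
E
```

```text
250 175 [ 0.5153 -0.0412  0.1522]
302 175 [ 0.5019 -0.0042  0.1519]
250 220 [ 0.5494 -0.0296  0.1518]
302 220 [0.5352 0.0086 0.1526]
277 120 [ 0.4703 -0.0358  0.1508]
277 270 [0.5839 0.0054 0.1493]
block ((523.9697265625, -16.63360595703125), (63.02708053588867, 54.17892837524414), 19.871692657470703)
```

View pics/w7a.png

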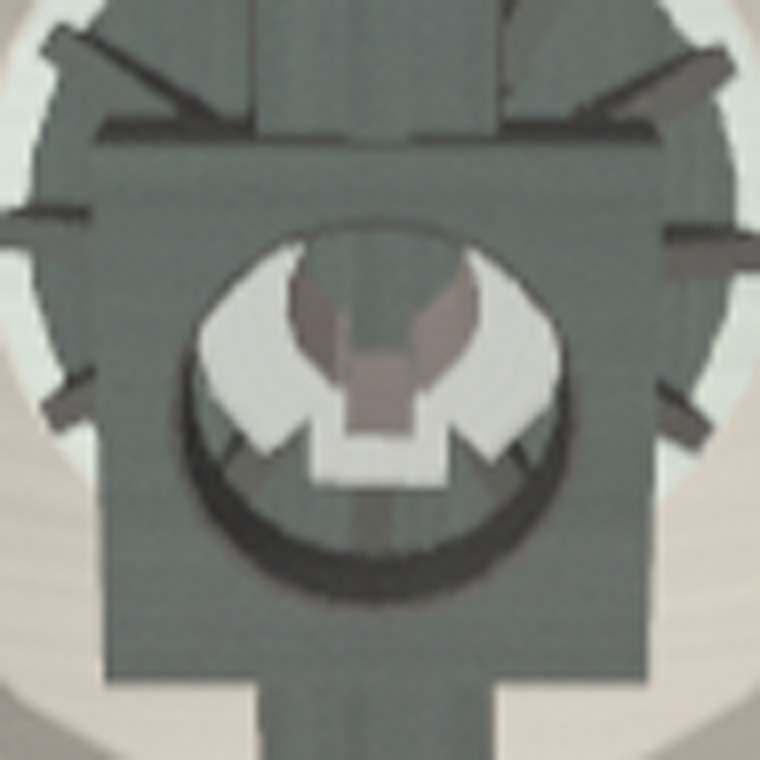

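```bash
python3 - <<'E'
from h import *
im,D,C=load('w7')
f=lambda L:np.array([(a/8+230-.44,b/8+145-.44) for a,b in L])
def circ(b):
    A=np.c_[2*b,np.ones(len(b))]; s=np.linalg.lstsq(A,(b**2).sum(1),rcond=None)[0]; return s[:2],np.sqrt(s[2]+s[:2]@s[:2])
W=lambda L,z: onplane(C,f(L),z)[:,:2]*1000
b,rb=circ(W([(290,305),(300,345),(335,387),(480,300),(468,345),(425,387)],.098)); print('bore',b,rb)
h,rh=circ(W([(270,455),(493,460),(235,430),(525,432)],.098)); print('hub',h,rh)
k=W([(345,436),(413,436),(310,486),(450,486)],.098)
print('key',k-b,[np.degrees(np.arctan2(*(v[::-1]))) for v in (k[0]+k[1])[None]/2-b],'normal',np.degrees(np.arctan2(*(k[1]-k[0])[::-1]))-90, np.degrees(np.arctan2(*(k[3]-k[2])[::-1]))-90)
e,re=circ(W([(192,355),(570,355),(377,603),(220,500),(540,500),(300,235),(450,235),(377,220)],.151)); print('eye',e,re)
q=W([(95,143),(658,143),(105,683),(650,683)],.151); print('block c',q.mean(0),np.degrees(np.arctan2(*(q[1]-q[0])[::-1])),np.degrees(np.arctan2(*(q[3]-q[2])[::-1])),np.linalg.norm(q[1]-q[0]),np.linalg.norm(q[0]-q[2]))
go([.548,-.3246,.30],175.4)
E
```

```text
bore [525.2156 -15.3261] 10.851300813401247
hub [523.9822 -15.9435] 23.392282412443578
key [[16.0862  1.0128]
 [13.3863  8.4465]
 [23.1833 -0.7845]
 [17.5968 14.5978]] [np.float64(17.79438432403336)] normal 19.960904432014345 19.959932560625376
eye [524.0025 -16.2426] 18.701439460588944
block c [524.9598 -16.2106] 109.96640835451609 109.95600562364876 52.93434890050653 53.959759062903395
go rows>= 7.0 shift [ 0.4142 -1.4921 -0.1509] turn [ 0.0003 -0.0011  0.1362] |d| 0.3112
```

Emit:
play_rows(
  steps=[
    [0.07, -0.25, 0, 0, 0, 0.04, 0],
    [0.14, -0.5, 0, 0, 0, 0.08, 0],
    [0.2, -0.75, 0, 0, 0, 0.12, 0],
    [0.28, -0.98, 0, 0, 0, 0.136, 0],
    [0.28, -1, 0, 0, 0, 0.136, 0],
  ],
)

```text
clock: 9.75
position: [0.5401, -0.2283, 0.2694]
orientation: [-179.9, -0.2, 175.1]
force: [0.3, 0.5, -0.1]
opening: 0.0855
```

Emit:
play_rows(
  steps=[
    [0, 0, 0, 0, 0, 0, 0],
    [0, 0, 0, 0, 0, 0, 0],
  ],
)

```text
clock: 9.95
position: [0.54, -0.2219, 0.2704]
orientation: [179.9, -0.2, 175.5]
force: [-0.1, 0.8, 0.5]
opening: 0.0855
```

```bash
python3 -c "
from h import *
go([.548,-.3246,.27],175.4)"
```

```text
go rows>= 3.0 shift [-0.0803 -0.5088  0.0005] turn [ 0.0007 -0.0009  0.0003] |d| 0.103
```

Emit:
play_rows(
  steps=[
    [-0.04, -0.2, 0, 0, 0, 0, 0],
    [-0.08, -0.42, 0, 0, 0, 0, 0],
    [-0.08, -0.509, 0, 0, 0, 0, 0],
    [-0.08, -0.509, 0, 0, 0, 0, 0],
    [-0.08, -0.509, 0, 0, 0, 0, 0],
  ],
)

```text
clock: 10.45
position: [0.5485, -0.3238, 0.2714]
orientation: [179.9, -0.1, 175.5]
force: [-0.3, 0.6, 0.2]
opening: 0.0853
```

```bash
python3 -c "
from h import *
im,_,_=snap('wrist','w8');print(r.get_obs()['position'],r.get_obs()['orientation'])
crop(im,200,100,360,300,3,'pics/w8a.png')"
```

```text
[ 0.5485 -0.3235  0.2716] [179.8968  -0.0506 175.5331]
```

View pics/w8.png

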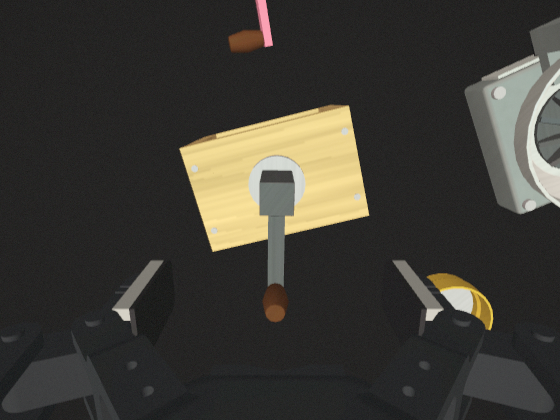

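View pics/w8a.png

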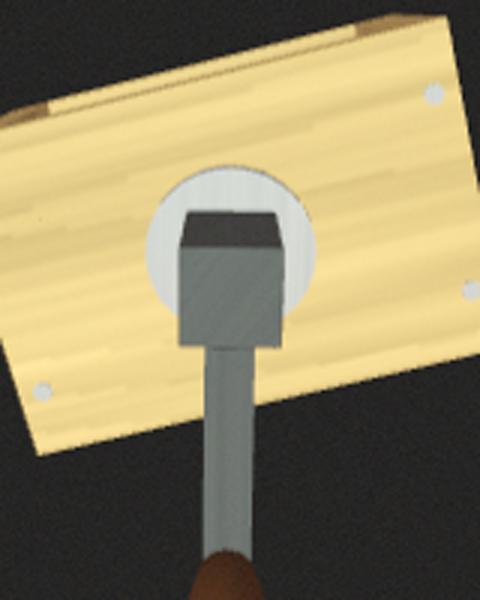

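The dark crank sits below in the stand. Its boss top is at about (277,198), with the arm running down the image to the wooden knob at (275,302). The pink look-alike at the top is out of the way.

```bash
python3 - <<'E'
from h import *
im,D,C=load('w8'); W=pts(C,D)
for u,v in [(270,190),(285,205),(260,170),(277,240),(276,310),(230,200)]: print(u,v,W[v,u])
f=lambda L:np.array([(a/3+200-.33,b/3+100-.33) for a,b in L])
q=onplane(C,f([(179,246),(284,246),(180,347),(282,348)]),.163)*1000; print(q,q.mean(0)); print(np.degrees(np.arctan2(*(q[1]-q[0])[1::-1]))-90,np.degrees(np.arctan2(*(q[3]-q[2])[1::-1]))-90,np.linalg.norm(q[1]-q[0]),np.linalg.norm(q[2]-q[0]))
a=onplane(C,f([(206,360),(253,360),(204,540),(251,540)]),.137)*1000; m1=(a[0]+a[1])/2;m2=(a[2]+a[3])/2; print('arm',m1,m2,np.degrees(np.arctan2(*(m2-m1)[1::-1])),np.linalg.norm(a[0]-a[1]))
go(np.r_[q.mean(0)[:2]/1000,.18],175.5)
E
```

```text
270 190 [ 0.5402 -0.3284  0.1639]
285 205 [ 0.5522 -0.3183  0.1649]
260 170 [ 0.5342 -0.3376  0.113 ]
277 240 [ 0.591  -0.3272  0.1362]
276 310 [ 0.6347 -0.3314  0.173 ]
230 200 [ 0.5606 -0.3676  0.107 ]
[[ 533.591  -335.6958  163.    ]
 [ 535.5891 -310.1692  163.    ]
 [ 559.377  -337.8188  163.    ]
 [ 561.6399 -312.3535  163.    ]] [ 547.5492 -324.0093  163.    ]
-4.475910211535776 -5.078052146009455 25.604693018646085 25.873269058400876
arm [ 572.5256 -326.4522  137.    ] [ 627.7036 -331.3879  137.    ] -5.111507285325068 13.040154961142992
go rows>= 2.0 shift [ 0.0042 -0.0039  0.4578] turn [ 0.0006 -0.0003  0.0002] |d| 0.0916
```

Emit:
play_rows(
  steps=[
    [0.003, -0.004, 0.2, 0, 0, 0.0024, 0],
    [0.003, -0.004, 0.4, 0, 0, 0.0024, 0],
    [0.003, -0.004, 0.55, 0, 0, 0.0024, 0],
    [0.003, -0.004, 0.6, 0, 0, 0.0024, 0],
    [0.003, -0.004, 0.6, 0, 0, 0.0024, 0],
  ],
)

```text
clock: 11.0
position: [0.5472, -0.3244, 0.1505]
orientation: [179.9, -0.2, 175.1]
force: [-1.1, 0.5, 0.5]
opening: 0.0855
```

```bash
python3 -c "
from h import *
go([.5475,-.324,.1195],175.1)"
```

```text
go rows>= 1.0 shift [-0.0017  0.0018  0.1552] turn [ 0.0007 -0.001  -0.    ] |d| 0.031
```

Emit:
play_rows(
  steps=[
    [-0.001, 0.001, 0.08, 0, 0, 0, 0],
    [-0.001, 0.001, 0.14, 0, 0, 0, 0],
    [-0.001, 0.001, 0.155, 0, 0, 0, 0],
    [-0.001, 0.001, 0.155, 0, 0, 0, 0],
    [-0.001, 0.001, 0.155, 0, 0, 0, 0],
  ],
)

```text
clock: 11.5
position: [0.5487, -0.3267, 0.1217]
orientation: [-180.0, 0.1, 175.0]
force: [-0.5, -0.8, 0.3]
opening: 0.0856
```

Emit:
play_rows(
  steps=[
    [0, 0, 0, 0, 0, 0, 150],
    [0, 0, 0, 0, 0, 0, 255],
    [0, 0, 0, 0, 0, 0, 255],
    [0, 0, 0, 0, 0, 0, 255],
    [0, 0, 0, 0, 0, 0, 255],
  ],
  squeeze=100,
)

```text
clock: 12.0
position: [0.5484, -0.326, 0.1213]
orientation: [180.0, 0.0, 175.0]
force: [0.3, 1.2, 2.8]
opening: 0.0254
```

Emit:
play_rows(
  steps=[
    [0, 0, 0, 0, 0, 0, 255],
    [0, 0, 0, 0, 0, 0, 255],
    [0, 0, 0, 0, 0, 0, 255],
  ],
)

```text
clock: 12.3
position: [0.5485, -0.326, 0.1212]
orientation: [180.0, 0.0, 175.0]
force: [0.3, 2.5, 5.0]
opening: 0.0246
```

Emit:
play_rows(
  steps=[
    [0, 0, -0.05, 0, 0, 0, 255],
    [0, 0, -0.12, 0, 0, 0, 255],
    [0, 0, -0.22, 0, 0, 0, 255],
    [0, 0, -0.34, 0, 0, 0, 255],
    [0, 0, -0.46, 0, 0, 0, 255],
  ],
)

```text
clock: 12.8
position: [0.5476, -0.3265, 0.2134]
orientation: [180.0, -0.1, 175.0]
force: [-0.1, -1.3, -5.2]
opening: 0.025
```

Emit:
play_rows(
  steps=[
    [0, 0, -0.12, 0, 0, 0, 255],
    [0, 0, -0.24, 0, 0, 0, 255],
    [0, 0, -0.36, 0, 0, 0, 255],
    [0, 0, -0.42, 0, 0, 0, 255],
    [0, 0, -0.44, 0, 0, 0, 255],
  ],
)

```text
clock: 13.3
position: [0.5486, -0.3269, 0.3025]
orientation: [-179.9, 0.1, 175.0]
force: [-0.2, -0.6, -5.8]
opening: 0.025
```

Emit:
play_rows(
  steps=[
    [0, 0, 0, 0, 0, 0, 255],
    [0, 0, 0, 0, 0, 0, 255],
  ],
)

```text
clock: 13.5
position: [0.5475, -0.326, 0.2992]
orientation: [179.9, -0.2, 175.0]
force: [0.4, 0.1, -6.4]
opening: 0.0249
```

```bash
python3 -c "
from h import *
snap('wrist','w9');o=r.get_obs();print(o['position'],o['orientation'],o['force'],o['wrist_torque'],o['opening'])
b,_,_=snap('scene','s9')
crop(b,150,60,290,200,4,'pics/s9a.png')
go([.525,-.016,.301],199)"
```

```text
[ 0.5474 -0.3259  0.299 ] [179.9093  -0.169  175.009 ] [-0.2363  0.8882 -5.9743] [-0.0271 -0.015   0.0163] 0.024987044769040213
go rows>= 7.0 shift [ 0.247   1.534  -0.0067] turn [ 0.0007 -0.0008 -0.1333] |d| 0.3108
```

View pics/w9.png

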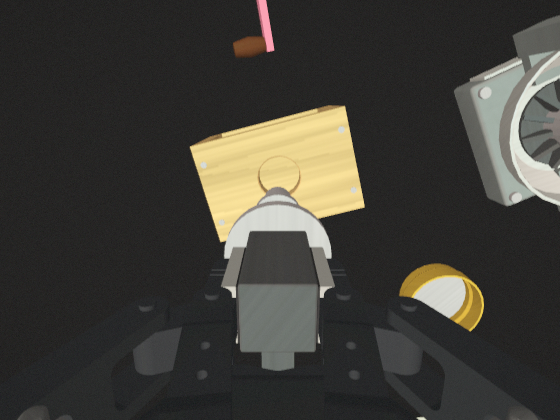

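View pics/s9a.png

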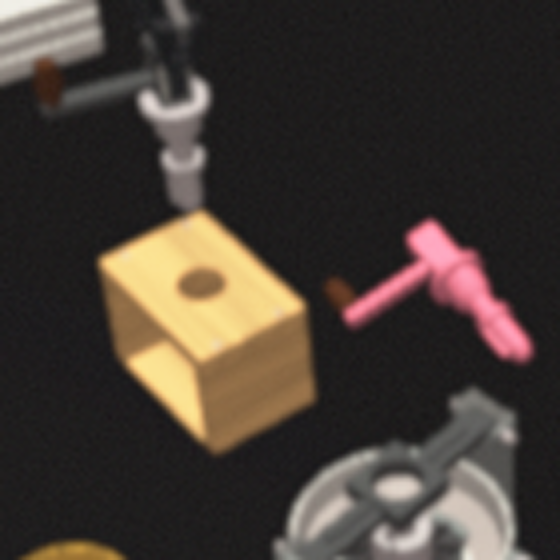

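```bash
python3 - <<'E'
from h import *
im,D,C=load('w9'); Tc=r.camera_params('wrist')['tool_from_camera']; CT=(C[0],Tc); P=pts(CT,D)
crop(im,210,170,345,370,3,'pics/w9a.png')
for u,v in [(250,300),(310,300),(278,300),(278,340),(278,250),(240,220),(277,195),(277,203)]: print(u,v,P[v,u]*1000)
print(proj(CT,[[0,0,.114],[.006,0,.114],[.010,0,.106],[.025,0,.008],[0,.025,.008],[0,-.025,.008],[.013,.013,-.042],[.013,-.013,-.042],[-.013,.013,-.042],[-.013,-.013,-.042]]))
E
```

```text
250 300 [  8.2828  -8.899  -42.6871]
310 300 [  8.6321  10.4426 -43.2293]
278 300 [  8.5412   0.1527 -43.0961]
278 340 [ -6.6081   0.1733 -43.015 ]
278 250 [ 14.2006   0.1847 -16.2124]
240 220 [ 18.8047 -16.8726   6.5871]
277 195 [15.7534 -0.3059 62.4954]
277 203 [25.4491 -0.247  11.1953]
[[277.4774 197.8418]
 [277.4849 190.1504]
 [277.4908 187.4606]
 [277.5411 205.9282]
 [330.8798 257.1714]
 [224.0928 257.0802]
 [317.9741 285.9143]
 [237.1009 285.8468]
 [315.4863 354.0597]
 [239.4388 353.9997]]
```

View pics/w9a.png

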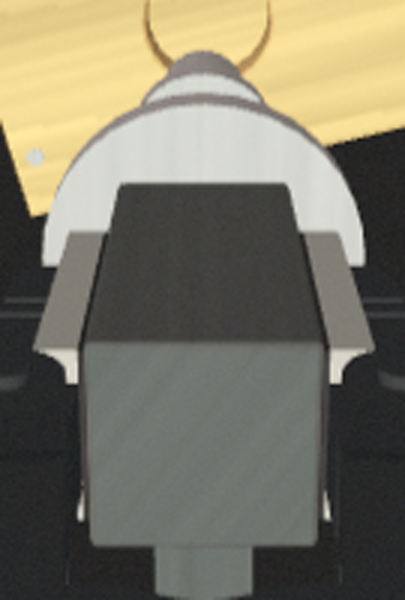

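The crank is gripped square and upright, with its boss top at about (277,318) and the nose at (277,190), where an untilted shaft should be. I'll carry it over the mill.

Emit:
play_rows(
  steps=[
    [0.02, 0.12, 0, 0, 0, -0.03, 255],
    [0.05, 0.32, 0, 0, 0, -0.06, 255],
    [0.09, 0.54, 0, 0, 0, -0.09, 255],
    [0.12, 0.76, 0, 0, 0, -0.12, 255],
    [0.15, 0.94, 0, 0, 0, -0.133, 255],
  ],
)

```text
clock: 14.1
position: [0.5337, -0.1341, 0.2998]
orientation: [179.9, -0.1, -160.9]
force: [0.7, 0.3, -5.5]
opening: 0.0252
```

Emit:
play_rows(
  steps=[
    [0, 0, 0, 0, 0, 0, 255],
    [0, 0, 0, 0, 0, 0, 255],
    [0, 0, 0, 0, 0, 0, 255],
  ],
)

```text
clock: 14.4
position: [0.5348, -0.1372, 0.3004]
orientation: [-180.0, -0.0, -161.1]
force: [0.6, -1.3, -5.3]
opening: 0.0251
```

```bash
python3 -c "
from h import *
go([.525,-.0159,.296],199)"
```

```text
go rows>= 3.0 shift [-0.1505  0.5893  0.0217] turn [-0.0002 -0.0002 -0.0004] |d| 0.1217
```

Emit:
play_rows(
  steps=[
    [-0.03, 0.12, 0, 0, 0, 0, 255],
    [-0.08, 0.32, 0, 0, 0, 0, 255],
    [-0.125, 0.5, 0.01, 0, 0, 0, 255],
    [-0.148, 0.58, 0.02, 0, 0, 0, 255],
    [-0.1505, 0.589, 0.02, 0, 0, 0, 255],
  ],
)

```text
clock: 14.9
position: [0.5247, -0.0143, 0.2962]
orientation: [179.9, -0.0, -161.0]
force: [0.2, -0.6, -5.4]
opening: 0.0247
```

Emit:
play_rows(
  steps=[
    [0, 0, 0, 0, 0, 0, 255],
    [0, 0, 0, 0, 0, 0, 255],
    [0, 0, 0, 0, 0, 0, 255],
  ],
)

```text
clock: 15.2
position: [0.5253, -0.0167, 0.2968]
orientation: [-180.0, -0.0, -161.2]
force: [-0.0, -0.7, -6.1]
opening: 0.0249
```

```bash
python3 -c "
from h import *
go([.525,-.0159,.296],199)
snap('wrist','w10');snap('scene','s10')"
```

```text
go rows>= 1.0 shift [0.0001 0.004  0.0039] turn [-0.0002 -0.     -0.0009] |d| 0.0011
```

View pics/w10.png

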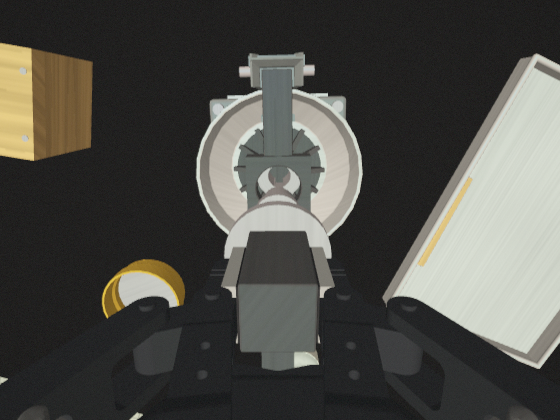

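The shaft hangs over the eye, with its nose at about (277,190) and the eye at (278,180). I'll lower it in stages and watch the force.

Emit:
play_rows(
  steps=[
    [0, 0.004, 0.06, 0, 0, 0, 255],
    [0, 0.004, 0.14, 0, 0, 0, 255],
    [0, 0.004, 0.22, 0, 0, 0, 255],
    [0, 0.004, 0.28, 0, 0, 0, 255],
    [0, 0.004, 0.3, 0, 0, 0, 255],
  ],
)

```text
clock: 15.8
position: [0.5233, -0.0145, 0.2347]
orientation: [179.9, -0.2, -161.1]
force: [0.4, 0.6, -5.1]
opening: 0.0251
```

Emit:
play_rows(
  steps=[
    [0, 0, 0.03, 0, 0, 0, 255],
    [0, 0, 0.06, 0, 0, 0, 255],
    [0, 0, 0.08, 0, 0, 0, 255],
    [0, 0, 0.09, 0, 0, 0, 255],
    [0, 0, 0.09, 0, 0, 0, 255],
  ],
)

```text
clock: 16.3
position: [0.5246, -0.0145, 0.2187]
orientation: [180.0, -0.0, -161.0]
force: [0.2, -0.3, -4.5]
opening: 0.0246
```

```bash
python3 -c "
from h import *
go([.525,-.0159,.2],199)
o=r.get_obs();print(o['force'],o['wrist_torque'])
snap('wrist','w11')"
```

```text
go rows>= 1.0 shift [ 0.0004 -0.0072  0.0935] turn [ 0.     -0.     -0.0003] |d| 0.0188
[ 0.2015 -0.3078 -4.5415] [ 0.0045 -0.0203 -0.0214]
```

View pics/w11.png

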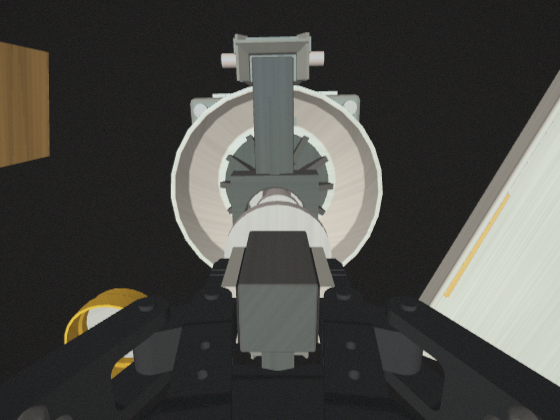

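Emit:
play_rows(
  steps=[
    [0, -0.004, 0.02, 0, 0, 0, 255],
    [0, -0.004, 0.04, 0, 0, 0, 255],
    [0, -0.004, 0.06, 0, 0, 0, 255],
    [0, -0.004, 0.07, 0, 0, 0, 255],
    [0, -0.004, 0.07, 0, 0, 0, 255],
  ],
)

```text
clock: 16.85
position: [0.5246, -0.0153, 0.2043]
orientation: [180.0, -0.0, -161.0]
force: [-0.0, 0.5, -5.4]
opening: 0.0249
```

Emit:
play_rows(
  steps=[
    [0, 0, 0.01, 0, 0, 0, 255],
    [0, 0, 0.02, 0, 0, 0, 255],
    [0, 0, 0.03, 0, 0, 0, 255],
    [0, 0, 0.03, 0, 0, 0, 255],
  ],
)

```text
clock: 17.25
position: [0.5246, -0.0153, 0.1985]
orientation: [180.0, -0.0, -161.0]
force: [0.4, -0.3, -5.3]
opening: 0.025
```

Emit:
play_rows(
  steps=[
    [0, 0, 0.01, 0, 0, 0, 255],
    [0, 0, 0.02, 0, 0, 0, 255],
    [0, 0, 0.02, 0, 0, 0, 255],
  ],
)

```text
clock: 17.55
position: [0.5246, -0.0153, 0.1944]
orientation: [180.0, -0.0, -161.0]
force: [0.1, 1.3, -5.5]
opening: 0.0252
```

Emit:
play_rows(
  steps=[
    [0, 0, 0.02, 0, 0, 0, 255],
    [0, 0, 0.04, 0, 0, 0, 255],
    [0, 0, 0.05, 0, 0, 0, 255],
    [0, 0, 0.05, 0, 0, 0, 255],
  ],
)

```text
clock: 17.95
position: [0.5247, -0.0153, 0.1843]
orientation: [180.0, -0.0, -161.0]
force: [0.4, -0.1, -5.5]
opening: 0.0248
```

Emit:
play_rows(
  steps=[
    [0, 0, 0.02, 0, 0, 0, 255],
    [0, 0, 0.04, 0, 0, 0, 255],
    [0, 0, 0.055, 0, 0, 0, 255],
    [0, 0, 0.055, 0, 0, 0, 255],
  ],
)

```text
clock: 18.35
position: [0.5246, -0.0153, 0.1732]
orientation: [180.0, -0.0, -161.1]
force: [-0.1, 0.9, -5.4]
opening: 0.0247
```

```bash
python3 -c "
from h import *
o=r.get_obs();print(o['position'],o['force'],o['wrist_torque'])"
```

```text
[ 0.5246 -0.0153  0.1732] [-0.0514  0.8523 -5.3723] [0.024  0.0106 0.041 ]
```

The tip is about 39 mm deep with no resistance, so the key is in the keyway. I'll press on against the spring.

Emit:
play_rows(
  steps=[
    [0, 0, 0.01, 0, 0, 0, 255],
    [0, 0, 0.02, 0, 0, 0, 255],
    [0, 0, 0.025, 0, 0, 0, 255],
    [0, 0, 0.025, 0, 0, 0, 255],
  ],
)

```text
clock: 18.75
position: [0.5253, -0.0152, 0.1702]
orientation: [-180.0, 0.1, -161.0]
force: [-1.6, 0.7, 3.7]
opening: 0.0253
```

Emit:
play_rows(
  steps=[
    [0, 0, 0.005, 0, 0, 0, 255],
    [0, 0, 0.01, 0, 0, 0, 255],
    [0, 0, 0.01, 0, 0, 0, 255],
  ],
)

```text
clock: 19.05
position: [0.5254, -0.0152, 0.1687]
orientation: [-180.0, 0.1, -161.0]
force: [-3.4, -0.5, 10.2]
opening: 0.0247
```

Emit:
play_rows(
  steps=[
    [0, 0, 0.005, 0, 0, 0, 255],
    [0, 0, 0.01, 0, 0, 0, 255],
    [0, 0, 0.01, 0, 0, 0, 255],
  ],
)

```text
clock: 19.35
position: [0.5255, -0.0152, 0.1672]
orientation: [-179.9, 0.1, -161.0]
force: [-4.5, 0.5, 12.3]
opening: 0.025
```

Emit:
play_rows(
  steps=[
    [0, 0, 0.005, 0, 0, 0, 255],
    [0, 0, 0.01, 0, 0, 0, 255],
    [0, 0, 0.01, 0, 0, 0, 255],
  ],
)

```text
clock: 19.65
position: [0.5255, -0.0153, 0.1662]
orientation: [-179.9, 0.2, -161.0]
force: [-5.1, 1.4, 18.0]
opening: 0.0247
```

Emit:
play_rows(
  steps=[
    [0, 0, 0.005, 0, 0, 0, 255],
    [0, 0, 0.01, 0, 0, 0, 255],
    [0, 0, 0.01, 0, 0, 0, 255],
  ],
)

```text
clock: 19.95
position: [0.5256, -0.0152, 0.1661]
orientation: [-179.9, 0.2, -161.0]
force: [-9.3, 0.6, 30.8]
opening: 0.0248
```

```bash
python3 -c "
from h import *
snap('wrist','w12');o=r.get_obs();print(o['position'],o['orientation'],o['force'],o['wrist_torque'])
a,_,_=snap('scene','s12'); crop(a,180,120,330,270,4,'pics/s12a.png')"
```

```text
[ 0.5256 -0.0153  0.1662] [-179.8989    0.2298 -161.045 ] [-9.0046  0.9883 29.7205] [0.3339 2.0625 0.0082]
```

View pics/w12.png

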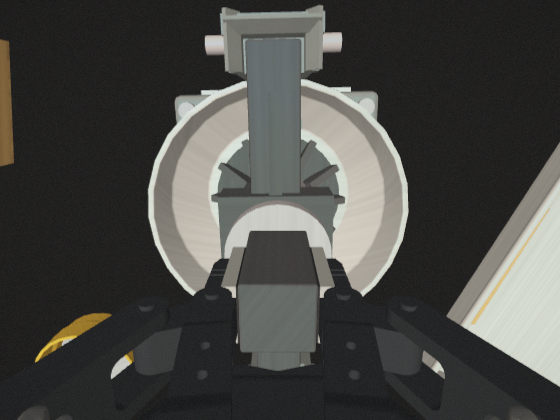

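View pics/s12a.png

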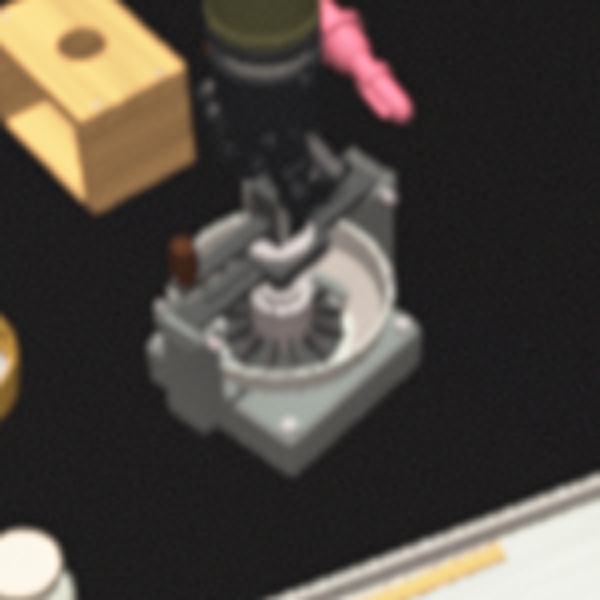

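The flange is on the bar: the force rose from 18 to 30 N with no more travel. The bar is still centred in the upper pocket, at about (274,60), and the knob points along the mill's x. I'll check the bar's height and position and that everything is at rest.

Emit:
play_rows(
  steps=[
    [0, 0, 0, 0, 0, 0, 255],
    [0, 0, 0, 0, 0, 0, 255],
    [0, 0, 0, 0, 0, 0, 255],
    [0, 0, 0, 0, 0, 0, 255],
    [0, 0, 0, 0, 0, 0, 255],
  ],
)

```text
clock: 20.55
position: [0.5256, -0.0152, 0.1662]
orientation: [-179.9, 0.2, -161.0]
force: [-9.2, 1.3, 30.4]
opening: 0.025
```

```bash
python3 - <<'E'
from h import *
im,D,C=load('w12'); W=pts(C,D); o=r.get_obs(); print(o['position'],o['force'],np.abs(o['joint_velocities']).max(),o['opening'])
for y in (60,100,140,180):
    row=[x for x in range(240,312) if .135<W[y,x,2]<.150]; 
    if row: print(y,row[0],row[-1],np.median(W[y,row,2]),onplane(C,[((row[0]+row[-1])/2,y)],.145))
for u,v in [(228,210),(324,210),(228,240),(240,225),(277,215),(275,45)]: print(u,v,W[v,u])
Tm=np.array([.5247,-.0159]); e=np.array([np.cos(np.radians(20)),np.sin(np.radians(20))]); end=onplane(C,[(248,39.5),(300,39.5)],.145)[:,:2]; print('end along x',(end-Tm)@e,'across',(end-Tm)@np.array([-e[1],e[0]]))
E
```

```text
[ 0.5256 -0.0152  0.1662] [-9.1663  1.331  30.3619] 0.09368461844920856 0.02503605699062442
60 240 311 0.14573240349007308 [[ 0.4433 -0.0446  0.145 ]]
100 248 300 0.14604160547454825 [[ 0.4593 -0.0398  0.145 ]]
140 249 300 0.14607809270954064 [[ 0.476  -0.0339  0.145 ]]
180 250 300 0.14606068757328328 [[ 0.4938 -0.0275  0.145 ]]
228 210 [ 0.513  -0.0441  0.1523]
324 210 [ 0.4984 -0.0017  0.1522]
228 240 [ 0.5245 -0.0397  0.1589]
240 225 [ 0.5157 -0.0367  0.159 ]
277 215 [ 0.5057 -0.0224  0.1592]
275 45 [ 0.4378 -0.0467  0.1457]
end along x [-0.0947 -0.0943] across [-0.0108  0.0115]
```

Bar: ends −94.5 mm along x (95 nominal), ±11 mm across, top at 0.152 m. Flange top is at 0.159 m, 7 mm above the bar, so the flange is on it. Everything is at rest, so I'm handing in.

```bash
python3 -c "
from rig import r
print(r.sign_off()); o=r.get_obs(); print(o['clock'],o['position'],o['force'])"
```

```text
the job is handed in; nothing more can be done
None
the job is handed in; nothing more can be done
```

I handed the job in at about 20.6 s of the 72 s allowed: the mill is back together with the arm still gripping the crank and pressing it down. No verdict was reported.

**What I did:** I took the dark steel bar from the pan and centred it over the pockets with the wrist camera. I released it only after it touched down. I then lifted the dark crank from the stand and turned it to the keyway angle I had measured, about 19°. The key slipped in first time, without searching, and I pressed on against the spring until the flange met the bar.

**Last checks:**
- **Bar:** it sits centred in the pockets to within about 1 mm. Its top is at 0.152 m against 0.151 m nominal, which is within camera accuracy.
- **Flange:** its top is 7 mm above the bar, so it rests on the bar. Over the last step the push rose from 18 to 30 N while the tool did not move.
- **Grip:** the fingers were steady at 25 mm opening and the arm was at rest.

**Not confirmed:**
- **Depth and spring:** the tip depth (about 42 mm) and the spring travel (about 4 mm) come from the tool height and force. Neither was seen directly.
- **Side force:** about 9 N remains at the wrist, and I left it in place.
- **Camera difference:** the top and wrist cameras disagreed on the mill's centre by about 3 mm. I used the wrist camera, and the fit agreed with it.
- **Things to leave alone:** no move went near the rock, spatula, jar or sieve, but I did not measure them again at the end.

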